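# Close and check a frame corner with a square

### The job

The glued corner of the picture frame, marked with two yellow stickers, has sprung open. Pick up the aluminium square by its red grip, press it onto the outside of that corner until the loose rail is fully closed and both legs of the square sit flush on their rails, and keep it pressed there for a moment; then lay the square flat back in the middle of the grey mat. Leave the other things on the table where they are.

Things in the scene. Friction and masses are not known exactly. Their poses are not given: they have to be found in the camera images.
- square: L-shaped aluminium square, about 0.3 kg, lying flat on the mat. Legs 20 mm thick (z 0 to 20), 22 mm wide, along its own +x and +y; their inside edges, each 110 mm long, are the checking faces. Origin: on the underside, below the middle of the red grip bar, near the centre of mass; z up. Inside corner at (-16,-16,0) mm, outside corner at (-38,-38), leg ends at +94 mm
- square_grip (a point): middle of the square's red grip bar, 49 mm above its underside. The bar bridges the legs diagonally: 14 mm wide, 92 mm long, from z = 32 to 66 mm in the square (open below), long way along the square's (1,-1,0), so fingers close on it along (1,1,0)
- square_corner (a point): inside corner of the square at its underside; axes as the square's. It meets frame_corner when the square is home
- frame: picture frame of brown wood, 200 mm (x) by 160 mm (y), mitred rails 24 mm wide and 24 mm high, screwed to a low board in its window and fixed to the table (it cannot move). Clamp plates near the two sides away from the marked corner reach 32 mm, screw heads 36 mm. Origin: centre of the frame at table height; z up. The marked corner is at (-100,-80) mm
- frame_corner (a point): the marked outer corner, as it is when closed, at table height; axes as the frame's. From it the fixed rail runs 200 mm along +x (its outer face at y = 0, facing -y) and the loose rail 160 mm along +y (its outer face, when closed, at x = 0, facing -x)
- fixed_rail: the fixed rail at the marked corner, with a yellow sticker; origin as the frame's
- loose_rail: the loose rail at the marked corner, with a yellow sticker; it pivots about a vertical axis at its origin near its far end, (-88,68) mm in the frame. Closed against a hard stop its axes are parallel to the frame's; open, it is turned up to 0.09 rad, its marked end standing out along the frame's -x (about 150 mm x the angle). Friction only, no spring: about 3 N at the marked end moves it and it stays
- mat: grey mat, 220 x 220 x 3 mm, fixed; origin at the centre of its underside, top at z = 3 mm
- remote: bystander: white remote control, 150 x 46 x 18 mm; origin under its middle
- tape: bystander: off-white tape dispenser, 150 x 58 x 74 mm; origin under its middle
- glue: bystander: white glue bottle, 56 mm across, 110 mm tall; origin under its middle
- offcut: bystander: wooden moulding offcut, 160 x 24 x 24 mm; origin under its middle

How it is judged:
By the outcome, as a careful person would: the job done as asked, in the order asked, and still so for the second after the job is handed in, with the robot touching nothing.
It also fails if it takes over 64 s, if anything falls off the work surface, if the arm or the gripper's body presses on something with over 40 N, if the wrist force passes 120 N, or if a joint passes its speed limit or range.

### The arm

A 7-joint arm with a two-finger parallel gripper is mounted at the origin on the work surface. World frame = base frame: x ahead of the robot, y to its left, z up, the work surface at z = 0. Lengths are in m, angles in rad, forces in N, time in s.
With the tool pointing down it reaches from about 0.425 to 0.875 m from the base axis. Payload 4.7 kg.
Tool frame: the origin (TCP) lies on the centre line of the jaws, within the pads' length; the fingertips stand 8 mm ahead of it and the grasp point (between the pads) lies 11 mm behind it; z points along the fingers, y is the direction in which the jaws open and shut (so a half turn about z gives the same grasp; the last joint's range is limited). The gripper opens to 87 mm and grips with 3 to 60 N. Pads are 19 mm wide; open, the fingers measure 117 mm over their backs; the gripper's body (75 mm by 190 mm) begins 51 mm behind the grasp point.
Start: joints at [1.313, 0.321, -0.07, 1.45, 0.023, 1.371, -0.057], TCP at [0.174, -0.626, 0.231] pointing down, gripper open.
Joint ranges: [-2.86, 2.86], [-0.3, 2.09], [-1.38, 1.24], [0.06, 2.45], [-1.56, 4.7], [0.09, 2.05], [-2.69, 2.69]. Speed limits (rad/s): [2.57, 2.57, 3.14, 3.14, 3.14, 3.14, 3.14].

### API

Orientations are given as a rotation vector (axis times angle).
In Python, from bench import status, optics, order gives the robot as it stands.
- The arm moves only by the tool step_arm, never from a script. Its argument "rows" is a list of rows, each a list of 3 entries, a list of its own where there are three numbers: the turn, a rotation vector about the tool's x, y, z in degrees, then the shift along the tool's x, y, z in mm, then the finger opening in mm, from 0 to 87. A call has 1 to 12 rows; each row shifts and turns the pose as measured when the row begins, along the tool's axes as they then stand; what a row does not reach is not made up. A row lasts 1/12 s, in which the tool goes at most 41.7 mm and 7.16 degrees, less where a joint would pass 70% of its speed; a pose out of reach is approached as far as the arm can. A call is refused whole if a number of a shift passes 41.7 or a number of a turn 7.16, either way. A call with a gripper value outside its range is refused whole. The fingers move at their own pace and stop on an object; "grip_force" is the grip in N (left out, the last holds). Time passes only in rows, so rows that do not move let the fingers close. It gives the time, the measured TCP pose, the force and the opening at its end, in the units of the state.
- status.get_state(): the state, without advancing time (a new reading comes with each control period).
- optics.get_image(name): name is "side" or "top" or "wrist"; returns a dict with "frame" (480x640x3 uint8, red, green, blue), "range_z" (480x640 float32, m along the optical axis (not along the pixel's ray), 0 where there is no reading), "K" (3x3 intrinsics, pixels), "k1" (the pictures are not rectified: a ray, as slopes to the right and down, at radius r is drawn at 1 + k1 r^2 times it, then the intrinsics apply), "R" (3x3) and "t" (3): a world point X has camera coordinates R X + t. Camera axes: x right, y down, z forward; pixel columns grow to the right and rows downward; lengths in m; the calibration is good to about 2 mm. A picture is of the moment at which its call begins.
- order.close_job(): hands the job in, once; it reports no verdict.
The state is a dict: "time": time; "joint_positions": joint angles; "qd": joint speeds; "joint_torque": joint torques, N m; "position": TCP position; "tool_rot": TCP orientation; "ft_force": force on the tool from outside, world axes, zero at the start; "torque": the same for the moment, N m; "grip_width": opening from 0.0 (shut) to 1.0 (fully open).
Only numpy, scipy, OpenCV 4.12 (cv2) and the standard library are available. Lean on these libraries where they do the work, as an engineer would, in place of code of your own. Each camera call takes 0.05 s, during which the arm holds its last target.

## Working session

There is one attempt and no reset: what is moved stays moved. The work goes in short steps, Python scripts to look and compute and a tool call to move; the robot and the scene stay as the last step left them, time stands still between calls to the robot, and variables do not carry over. Pictures are saved under pics/ and viewed, and the job is handed in when it is done.

Besides the shell and the picture viewer there is one more tool, called after "Emit:" as name([rows], argument=value, ...), one row to a line, values as JSON. step_arm: Moves the arm, as the interface text tells. Its arguments: {"type":"object","properties":{"rows":{"type":"array"},"grip_force":{"type":"number"}},"required":["rows"]}

```bash
ls; mkdir -p pics; cat > h.py <<'E'
import numpy as np, cv2
from bench import status, optics, order
from scipy.spatial.transform import Rotation as Ro
def grab(n,tag):
    d=optics.get_image(n); np.savez(f'pics/{tag}.npz',**d); cv2.imwrite(f'pics/{tag}.png',d['frame'][:,:,::-1]); return d
def load(tag): return dict(np.load(f'pics/{tag}.npz'))
def ray(d,u,v):
    K=d['K'];x=(u-K[0,2])/K[0,0];y=(v-K[1,2])/K[1,1];k=float(d['k1'])
    a,b=x,y
    for _ in range(30):
        s=1+k*(a*a+b*b);a,b=x/s,y/s
    return np.array([a,b,1.])
def at_z(d,u,v,z):
    r=d['R'].T@ray(d,u,v);c=-d['R'].T@d['t'];return c+r*(z-c[2])/r[2]
def at_d(d,u,v):
    z=d['range_z'][int(round(v)),int(round(u))];return d['R'].T@(ray(d,u,v)*z-d['t'])
def proj(d,X):
    p=d['R']@np.array(X)+d['t'];a,b=p[:2]/p[2];s=1+float(d['k1'])*(a*a+b*b);K=d['K'];return K[0,0]*a*s+K[0,2],K[1,1]*b*s+K[1,2]
E
python3 - <<'E'
from h import *
print(status.get_state())
for n in ['side','top','wrist']:
    d=grab(n,n+'0'); print(n,d['K'].tolist(),d['k1'],(-d['R'].T@d['t']).tolist(),d['R'].round(3).tolist())
E
```

```text
pics
{'time': 0.0, 'joint_positions': array([ 1.31310779,  0.32188273, -0.07011369,  1.45169543,  0.02259769,
        1.37080159, -0.05687027]), 'qd': array([-1.27389878e-04,  9.15359340e-04, -3.02994225e-04,  4.05741428e-04,
        7.68248337e-04,  3.88302934e-07,  1.09568510e-04]), 'joint_torque': array([ 8.35619267e-04, -4.91290784e+01, -4.03892091e-01, -3.12521982e+01,
       -6.40306226e-02,  4.37714683e-02,  1.86629445e-04]), 'position': array([ 0.17431757, -0.6256162 ,  0.22941269]), 'tool_rot': array([-3.11066117e+00, -4.25481626e-01,  5.61071786e-04]), 'ft_force': array([0.69625591, 0.06065203, 0.54979036]), 'torque': array([-0.03173425, -0.02488689,  0.00507562]), 'grip_width': 1.0004629064297672}
side [[493.3519665737809, 0.0, 320.0107362285454], [0.0, 493.3519665737809, 243.45899541251993], [0.0, 0.0, 1.0]] -0.043549505938159566 [0.43145076695585244, 0.7557171072280371, 0.8005642518862881] [[-0.972, -0.233, 0.004], [-0.163, 0.669, -0.725], [0.166, -0.706, -0.689]]
top [[622.4683808923013, 0.0, 320.15114377016835], [0.0, 622.4683808923013, 238.80206091632968], [0.0, 0.0, 1.0]] -0.032419674679615595 [0.4433251296808168, -0.0037295143097375366, 1.8103082931520624] [[-0.03, -1.0, -0.009], [-0.995, 0.03, -0.092], [0.093, 0.006, -0.996]]
wrist [[352.8466156416837, 0.0, 323.64094875297025], [0.0, 352.8466156416837, 237.23308843525618], [0.0, 0.0, 1.0]] -0.0042282809155095675 [0.2385460241391987, -0.6074504034528707, 0.3834295646130335] [[0.268, -0.964, -0.002], [-0.933, -0.26, 0.248], [-0.24, -0.064, -0.969]]
```

View pics/top0.png

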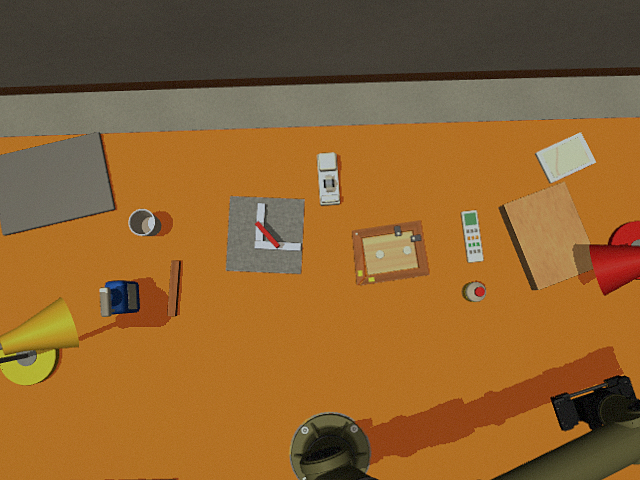

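View pics/side0.png

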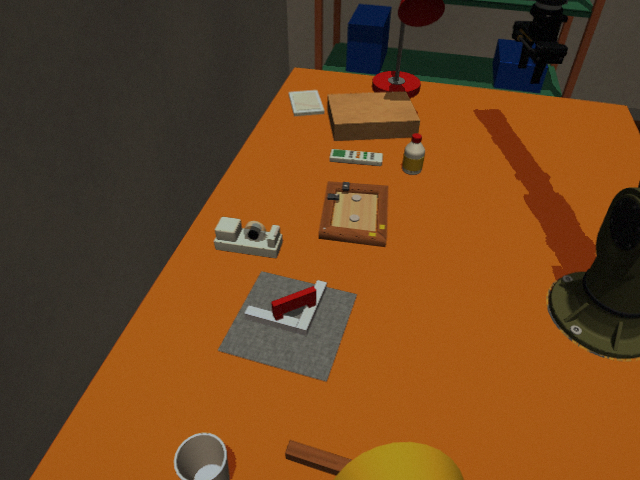

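```bash
python3 - <<'E'
from h import *
d=load('top0');f=d['frame'][:,:,::-1]
a=cv2.resize(f[185:285,215:315],None,fx=6,fy=6,interpolation=cv2.INTER_CUBIC)
b=cv2.resize(f[210:295,340:440],None,fx=6,fy=6,interpolation=cv2.INTER_CUBIC)
cv2.imwrite('pics/c1.png',a);cv2.imwrite('pics/c2.png',b)
E
```

```text
(no output)
```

View pics/c1.png

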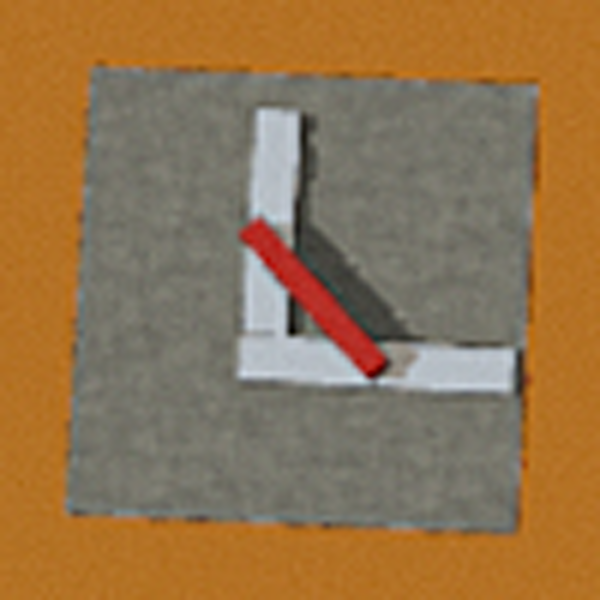

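View pics/c2.png

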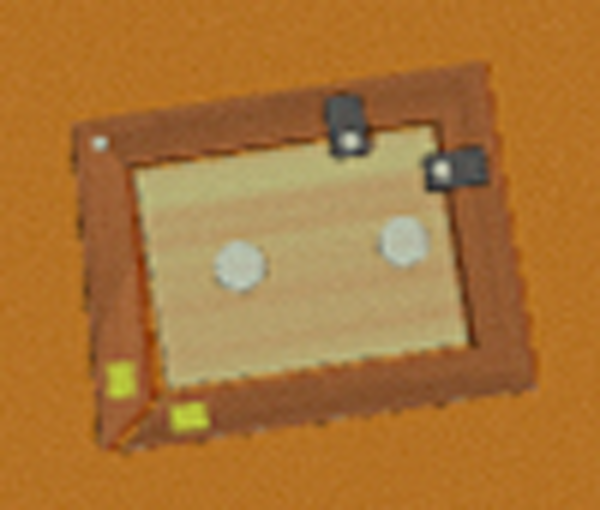

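```bash
python3 - <<'E'
from h import *
d=load('top0')
c1=lambda x,y:(215+(x+.5)/6-.5,185+(y+.5)/6-.5)
c2=lambda x,y:(340+(x+.5)/6-.5,210+(y+.5)/6-.5)
def P(c,x,y,z): return at_z(d,*c(x,y),z)
print('mat',[ (P(c1,*p,.003)*1000).round(1)[:2].tolist() for p in [(93,67),(538,86),(518,532),(68,513)]])
oc=P(c1,240,380,.023);ex=P(c1,516,392,.023);ey=P(c1,257,108,.023)
print(oc,ex,ey,np.linalg.norm(ex-oc),np.linalg.norm(ey-oc))
print('yaw x',np.degrees(np.arctan2(*(ex-oc)[1::-1])),'y',np.degrees(np.arctan2(*(ey-oc)[1::-1]))-90)
a=P(c1,253,230,.069);b=P(c1,374,367,.069);print('grip',(a+b)/2,np.linalg.norm(a-b),np.degrees(np.arctan2(*(b-a)[1::-1])))
A=P(c2,75,124,.024);B=P(c2,487,63,.024);C=P(c2,536,388,.024)
print('frame',A,B,C,np.linalg.norm(A-B),np.linalg.norm(C-B),np.degrees(np.arctan2(*(B-A)[1::-1])),np.degrees(np.arctan2(*(B-C)[1::-1]))-90)
print('corner',A+C-B)
s=status.get_state();print(Ro.from_rotvec(s['tool_rot']).as_matrix().round(3))
E
```

```text
mat [[746.4, 269.0], [730.2, 51.1], [512.6, 66.7], [528.2, 284.6]]
[0.58875682 0.19756867 0.023     ] [0.57897837 0.06507035 0.023     ] [0.7204927  0.18673969 0.023     ] 0.1328586592767341 0.13218021717532094
yaw x -94.22080727835483 y -94.69927345267017
grip [0.62237208 0.15716822 0.069     ] 0.08640640308648292 -140.11185986473757
frame [ 0.63127428 -0.08502344  0.024     ] [ 0.65475767 -0.28426818  0.024     ] [ 0.49787291 -0.30074581  0.024     ] 0.20062387325725603 0.15774771100566942 -83.27801645629722 -84.00419801926543
corner [ 0.47438952 -0.10150107  0.024     ]
[[ 0.963  0.269 -0.   ]
 [ 0.269 -0.963  0.001]
 [-0.    -0.001 -1.   ]]
```

Emit:
step_arm([
  [[0,0,0],[29,-28.5,0],87],
  [[0,0,0],[29,-28.5,0],87],
  [[0,0,0],[29,-28.5,0],87],
  [[0,0,0],[29,-28.5,0],87],
  [[0,0,0],[29,-28.5,0],87],
  [[0,0,0],[29,-28.5,0],87],
  [[0,0,0],[29,-28.5,0],87],
  [[0,0,0],[29,-28.5,0],87],
  [[0,0,0],[29,-28.5,0],87],
  [[0,0,0],[29,-28.5,0],87],
])

```text
time: 0.98
position: [0.3746, -0.2713, 0.2228]
tool_rot: [-3.114, -0.393, 0.013]
ft_force: [0.6, -0.3, 0.1]
grip_width: 1.001
```

```bash
python3 - <<'E'
from h import *
d=grab('wrist','w1')
E
```

```text
(no output)
```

View pics/w1.png

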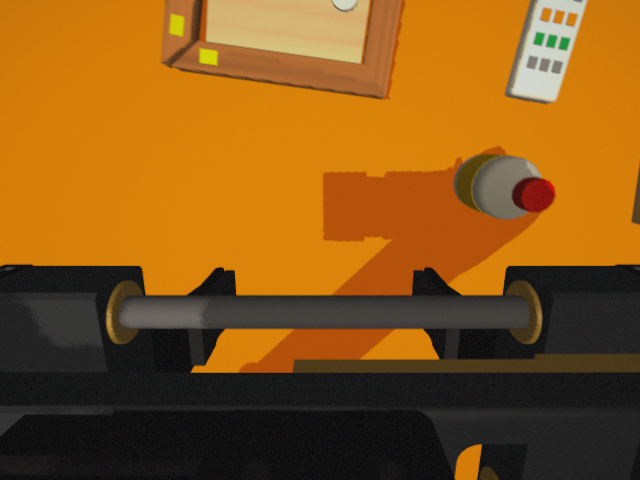

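Emit:
step_arm([
  [[0,0,0],[18,-30,-20],87],
  [[0,0,0],[18,-30,-20],87],
  [[0,0,0],[18,-30,-20],87],
  [[0,0,0],[0,0,0],87],
])

```text
time: 1.37
position: [0.4073, -0.1615, 0.2801]
tool_rot: [-3.103, -0.422, 0.012]
ft_force: [0.6, 1.3, 0.2]
grip_width: 0.999
```

```bash
python3 - <<'E'
from h import *
d=grab('wrist','w2')
s=status.get_state();print(s['position'],s['qd'].round(3),Ro.from_rotvec(s['tool_rot']).as_matrix().round(3))
E
```

```text
[ 0.40552017 -0.16475481  0.27837604] [ 0.033  0.034  0.076  0.041  0.053 -0.024  0.026] [[ 0.964  0.264 -0.012]
 [ 0.264 -0.964  0.008]
 [-0.009 -0.011 -1.   ]]
```

View pics/w2.png

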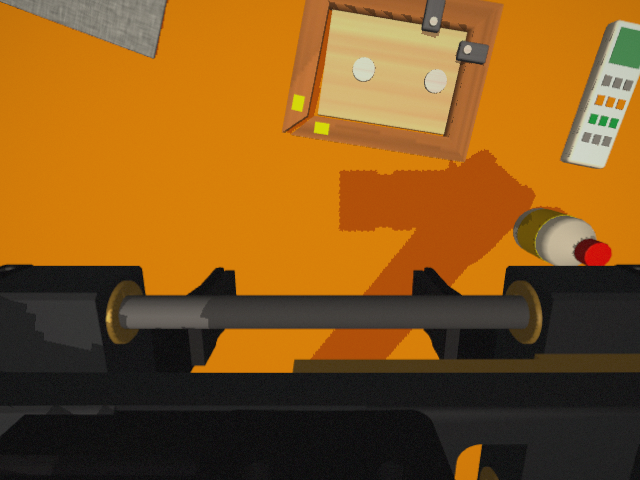

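```bash
python3 - <<'E'
from h import *
d=load('w2');f=d['frame'][:,:,::-1]
cv2.imwrite('pics/c3.png',cv2.resize(f[70:170,275:405],None,fx=6,fy=6,interpolation=cv2.INTER_CUBIC))
cv2.imwrite('pics/c4.png',cv2.resize(f[70:170,385:515],None,fx=6,fy=6,interpolation=cv2.INTER_CUBIC))
E
```

```text
(no output)
```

View pics/c3.png

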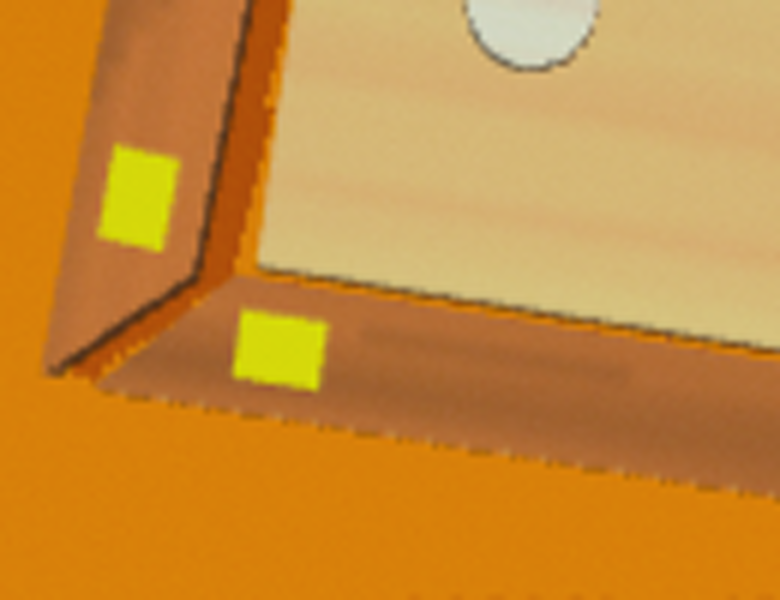

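View pics/c4.png

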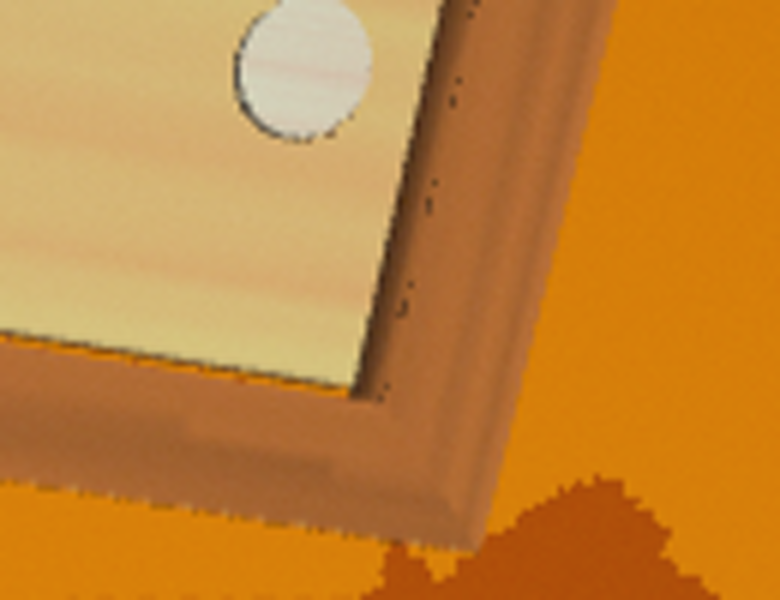

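```bash
python3 - <<'E'
from h import *
d=load('w2');print(-d['R'].T@d['t'])
f=lambda ox,x,y:(ox+(x+.5)/6-.5,70+(y+.5)/6-.5)
for z in (.024,0.0):
  A=at_z(d,*f(275,97,384),z);B=at_z(d,*f(385,475,548),z);L=at_z(d,*f(275,47,373),z);C=at_z(d,*f(385,612,5),z); E=at_z(d,*f(275,775,497),z)
  print(z,A,B,L,np.linalg.norm(A-B),'yaw',np.degrees(np.arctan2(*(B-A)[1::-1])),np.degrees(np.arctan2(*(C-B)[1::-1]))-90,np.degrees(np.arctan2(*(E-A)[1::-1])))
for X in [(.6313,-.085,.024),(.6548,-.2843,.024),(.4979,-.3007,.024),(.4744,-.1015,.024)]: print(proj(d,X))
E
```

```text
[ 0.47284208 -0.14449298  0.43352152]
0.024 [ 0.47314603 -0.10139788  0.024     ] [ 0.49646422 -0.29748863  0.024     ] [ 0.47258133 -0.09195459  0.024     ] 0.19747232887374214 yaw -83.21849885708754 -83.51783578327554 -83.69829354523831
0.0 [ 0.47316384 -0.0988723   0.        ] [ 0.4978486  -0.30645494  0.        ] [ 0.47256605 -0.08887557  0.        ] 0.20904519060154653 yaw -83.21849885708754 -83.51783578327552 -83.69829354523831
(np.float64(313.25520655851193), np.float64(-28.97913765620561))
(np.float64(507.8862795985826), np.float64(4.625010954950341))
(np.float64(466.88128163724446), np.float64(160.4421099121659))
(np.float64(291.11223387614666), np.float64(132.47965383727268))
```

Emit:
step_arm([
  [[0,0,0],[25.5,-28.3,4],87],
  [[0,0,0],[25.5,-28.3,4],87],
  [[0,0,0],[25.5,-28.3,4],87],
  [[0,0,0],[25.5,-28.3,4],87],
  [[0,0,0],[25.5,-28.3,4],87],
  [[0,0,0],[25.5,-28.3,4],87],
  [[0,0,0],[25.5,-28.3,4],87],
  [[0,0,-6.3],[0,0,0],87],
  [[0,0,-6.3],[0,0,0],87],
  [[0,0,-6.3],[0,0,0],87],
  [[0,0,-6.3],[0,0,0],87],
  [[0,0,0],[0,0,0],87],
])

```text
time: 2.42
position: [0.5291, 0.0655, 0.2385]
tool_rot: [-2.937, -1.079, 0.029]
ft_force: [0.5, 0.2, 0.1]
grip_width: 0.997
```

```bash
python3 - <<'E'
from h import *
d=grab('wrist','w3')
s=status.get_state();print(s['position'],s['qd'].round(3),Ro.from_rotvec(s['tool_rot']).as_matrix().round(3))
E
```

```text
[0.52907378 0.06497001 0.23836237] [-0.003 -0.01   0.008 -0.004 -0.003  0.004 -0.062] [[ 0.766  0.643 -0.022]
 [ 0.643 -0.766  0.006]
 [-0.013 -0.019 -1.   ]]
```

View pics/w3.png

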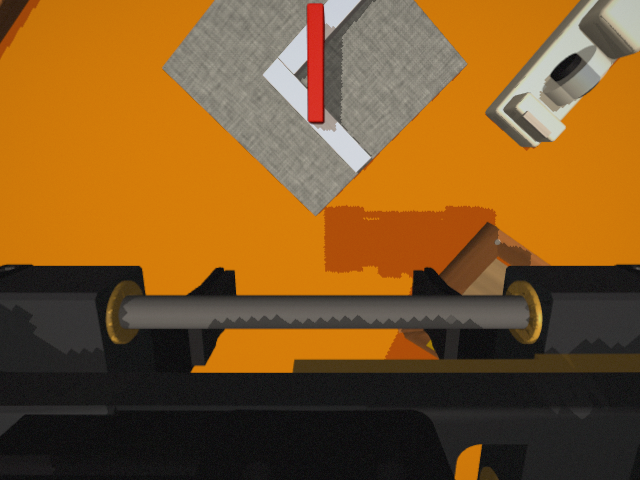

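```bash
python3 - <<'E'
from h import *
d=load('w3');f=d['frame'][:,:,::-1]
cv2.imwrite('pics/c5.png',cv2.resize(f[0:130,255:385],None,fx=4.6,fy=4.6,interpolation=cv2.INTER_CUBIC))
r=f.astype(int);m=(r[:,:,2]>150)&(r[:,:,1]<70)&(r[:,:,0]<70)
m[130:]=0
ys,xs=np.nonzero(m);print(xs.min(),xs.max(),ys.min(),ys.max(),m.sum())
rect=cv2.minAreaRect(np.c_[xs,ys].astype(np.float32));print(rect,cv2.boxPoints(rect))
for v in range(5,125,15):
  q=np.nonzero(m[v])[0];print(v,q.min(),q.max(),d['range_z'][v,int(q.mean())])
E
```

```text
0 322 0 121 1898
((161.22836303710938, 60.38092803955078), (322.7847900390625, 118.10960388183594), 0.6052146553993225) [[ -0.7788086  117.72768   ]
 [  0.46875     -0.37533236]
 [323.23553      3.0341797 ]
 [321.98798    121.13719   ]]
5 27 322 0.3425561
20 17 322 0.34632033
35 12 322 0.349808
50 3 322 0.33397692
65 308 322 0.2959259
80 308 322 0.29866716
95 308 322 0.3007457
110 308 322 0.30514088
```

View pics/c5.png

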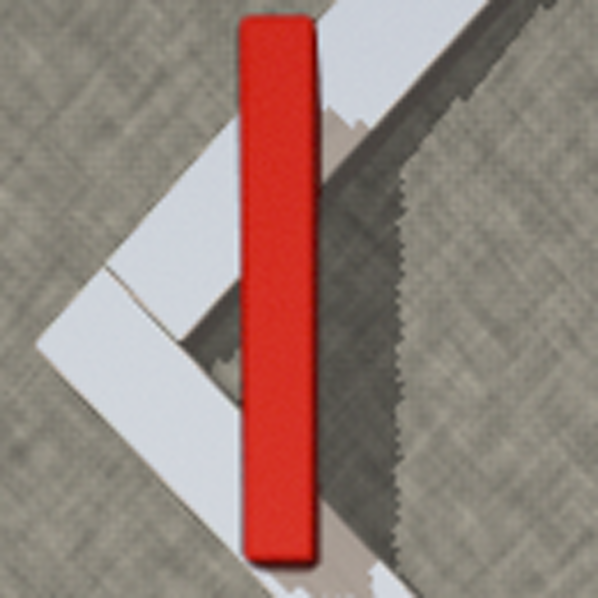

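```bash
python3 - <<'E'
from h import *
d=load('w3');g=lambda x,y:(255+(x+.5)/4.6-.5,(y+.5)/4.6-.5)
a=at_z(d,*g(277,14),.069);b=at_z(d,*g(280,564),.069)
print('bar',(a+b)/2,np.linalg.norm(a-b),'yaw',np.degrees(np.arctan2(*(b-a)[1::-1])))
ic=at_z(d,*g(181,342),.023);oc=at_z(d,*g(36,345),.023);print(ic,oc,np.linalg.norm(ic-oc))
s=load('w3')
import math
end=at_z(d,371,158.5,.023);print('xleg outer end',end,np.linalg.norm(end-oc))
e2=at_z(d,355,172.5,.023);print(e2,np.linalg.norm(e2-oc),np.degrees(np.arctan2(*(e2-oc)[1::-1])))
print('mat', [at_z(d,u,v,.003).round(4) for u,v in [(163,68),(317,215),(466,64)]])
print(proj(d,(.6237,.1567,.069)))
E
```

```text
bar [0.62219176 0.15912915 0.069     ] 0.0916737907564113 yaw -139.73330922485735
[0.60840914 0.17677753 0.023     ] [0.58832663 0.19975055 0.023     ] 0.030513385529431693
xleg outer end [0.59736508 0.06669717 0.023     ] 0.13336001753202856
[0.57630133 0.06974613 0.023     ] 0.13055939431994767 -95.28477306513633
mat [array([0.5281, 0.2864, 0.003 ]), array([0.5132, 0.0688, 0.003 ]), array([0.7282, 0.0543, 0.003 ])]
(np.float64(318.54163988836615), np.float64(65.32304834632484))
```

Emit:
step_arm([
  [[-1.1,0.7,-0.3],[0,0,0],87],
  [[0,0,0],[26.5,-2.2,16],87],
  [[0,0,0],[26.5,-2.2,16],87],
  [[0,0,0],[26.5,-2.2,16],87],
  [[0,0,0],[26.5,-2.2,16],87],
  [[0,0,0],[26.5,-2.2,16],87],
  [[0,0,0],[0,0,0],87],
])

```text
time: 3.05
position: [0.6305, 0.149, 0.1545]
tool_rot: [2.953, 1.027, 0.009]
ft_force: [-1.3, -0.9, -0.7]
grip_width: 0.999
```

```bash
cat >> h.py <<'E'
def delta(p,yaw):
    s=status.get_state();R=Ro.from_rotvec(s['tool_rot']).as_matrix()
    y=np.radians(yaw);T=np.array([[np.cos(y),np.sin(y),0],[np.sin(y),-np.cos(y),0],[0,0,-1]])
    print('pos',s['position'].round(4),'yaw',np.degrees(np.arctan2(R[1,0],R[0,0])).round(2),'z',R[:,2].round(4),'F',s['ft_force'].round(1),'M',s['torque'].round(2),'g',round(s['grip_width']*87,1),'t',s['time'])
    print('turn',np.degrees(Ro.from_matrix(R.T@T).as_rotvec()).round(2),'shift',(R.T@(np.array(p)-s['position'])*1000).round(1))
E
python3 -c "
from h import *
delta((.6228,.159,.044),40.3)"
```

```text
pos [0.6305 0.149  0.1545] yaw 38.37 z [ 0.0103 -0.0127 -0.9999] F [-1.3 -0.9 -0.7] M [-0.06  0.12  0.03] g 86.9 t 3.05
turn [ 0.94  0.   -1.93] shift [ 1.000e-01 -1.440e+01  1.103e+02]
```

Emit:
step_arm([
  [[0.9,0,-1.9],[0,-10,30],87],
  [[0,0,0],[0,-4,30],87],
  [[0,0,0],[0,0,20],87],
  [[0,0,0],[0,0,0],87],
])

```text
time: 3.38
position: [0.6229, 0.1583, 0.0718]
tool_rot: [2.952, 1.071, 0.005]
ft_force: [-1.1, 0.0, -0.1]
grip_width: 1.002
```

```bash
python3 -c "
from h import *
delta((.6228,.159,.044),40.3)"
```

```text
pos [0.6229 0.1583 0.0718] yaw 39.87 z [ 3.4e-03 -7.0e-04 -1.0e+00] F [-1.1  0.  -0.1] M [-0.07  0.04 -0.02] g 87.2 t 3.3833
turn [ 0.16 -0.12 -0.43] shift [ 0.3 -0.6 27.8]
```

Emit:
step_arm([
  [[0,0,-0.4],[0.3,-0.6,14],87],
  [[0,0,0],[0,0,13],87],
  [[0,0,0],[0,0,0],87],
])

```text
time: 3.63
position: [0.6237, 0.1564, 0.0452]
tool_rot: [2.947, 1.073, 0.009]
ft_force: [-0.4, -0.5, 0.4]
grip_width: 0.997
```

```bash
python3 -c "
from h import *
delta((.6228,.159,.044),40.3); d=grab('wrist','w4')"
```

```text
pos [0.6237 0.1564 0.0452] yaw 40.02 z [ 0.0069 -0.0026 -1.    ] F [-0.4 -0.5  0.4] M [-0.01  0.   -0.01] g 86.8 t 3.6333
turn [ 0.37 -0.2  -0.28] shift [ 1.  -2.6  1.2]
```

View pics/w4.png

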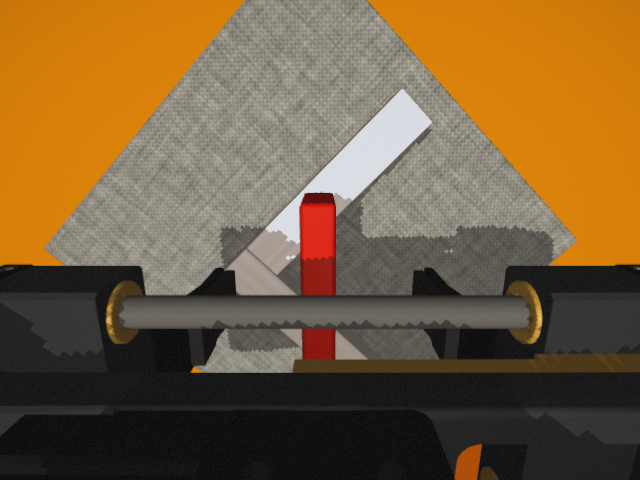

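Emit:
step_arm([
  [[0.4,-0.2,-0.3],[1,-2.6,1],87],
  [[0,0,0],[0,0,0],60],
  [[0,0,0],[0,0,0],30],
  [[0,0,0],[0,0,0],5],
  [[0,0,0],[0,0,0],5],
  [[0,0,0],[0,0,0],5],
  [[0,0,0],[0,0,0],5],
  [[0,0,0],[0,0,0],5],
], grip_force=45)

```text
time: 4.35
position: [0.6271, 0.1602, 0.0508]
tool_rot: [2.949, 1.081, 0.015]
ft_force: [-0.4, -0.4, -0.1]
grip_width: 0.552
```

```bash
python3 -c "
from h import *
delta((.6228,.159,.044),40.3)"
```

```text
pos [0.6271 0.1602 0.0508] yaw 40.26 z [ 0.0091  0.0026 -1.    ] F [-0.4 -0.4 -0.1] M [ 0.01 -0.02 -0.01] g 48.0 t 4.35
turn [ 0.22 -0.49 -0.05] shift [-4.1 -1.8  6.8]
```

Emit:
step_arm([
  [[0.2,-0.5,0],[-4,-2,7],5],
  [[0,0,0],[-0.5,0,1],5],
  [[0,0,0],[-0.5,0,1],5],
])

```text
time: 4.6
position: [0.6218, 0.1586, 0.0413]
tool_rot: [2.949, 1.081, -0.0]
ft_force: [0.3, -0.2, -0.1]
grip_width: 0.328
```

```bash
python3 -c "
from h import *
delta((.6228,.159,.044),40.3)"
```

```text
pos [0.6218 0.1586 0.0413] yaw 40.26 z [-1.e-04 -6.e-04 -1.e+00] F [ 0.3 -0.2 -0.1] M [-0.04 -0.06 -0.04] g 28.5 t 4.6
turn [ 0.02  0.03 -0.04] shift [ 1.   0.3 -2.7]
```

Emit:
step_arm([
  [[0,0,0],[0.5,0,-2],5],
  [[0,0,0],[0,0,0],5],
  [[0,0,0],[0,0,0],5],
])

```text
time: 4.85
position: [0.6216, 0.1583, 0.0424]
tool_rot: [2.949, 1.081, -0.003]
ft_force: [0.1, -0.4, -1.0]
grip_width: 0.156
```

```bash
python3 -c "
from h import *
delta((.6228,.159,.044),40.3)"
```

```text
pos [0.6216 0.1583 0.0424] yaw 40.26 z [-0.0017 -0.0013 -1.    ] F [ 0.1 -0.4 -1. ] M [-0.05 -0.04 -0.01] g 13.5 t 4.85
turn [-0.    0.12 -0.04] shift [ 1.4  0.3 -1.6]
```

Emit:
step_arm([
  [[0,0,0],[0,0,0],5],
  [[0,0,0],[0,0,-5],5],
  [[0,0,0],[0,0,-10],5],
  [[0,0,0],[0,0,-15],5],
  [[0,0,0],[0,0,0],5],
])

```text
time: 5.27
position: [0.6195, 0.1579, 0.0727]
tool_rot: [-2.949, -1.081, 0.012]
ft_force: [0.3, -0.2, -3.0]
grip_width: 0.158
```

```bash
python3 -c "
from h import *
delta((.464,-.093,.06),51.5); d=grab('wrist','w5');d=grab('side','s5')"
```

```text
pos [0.6195 0.1579 0.0727] yaw 40.28 z [-0.0071 -0.002  -1.    ] F [ 0.3 -0.2 -3. ] M [ 0.06 -0.14 -0.01] g 13.7 t 5.2667
turn [ -0.21   0.36 -11.22] shift [-280.7   90.9   14.3]
```

View pics/w5.png

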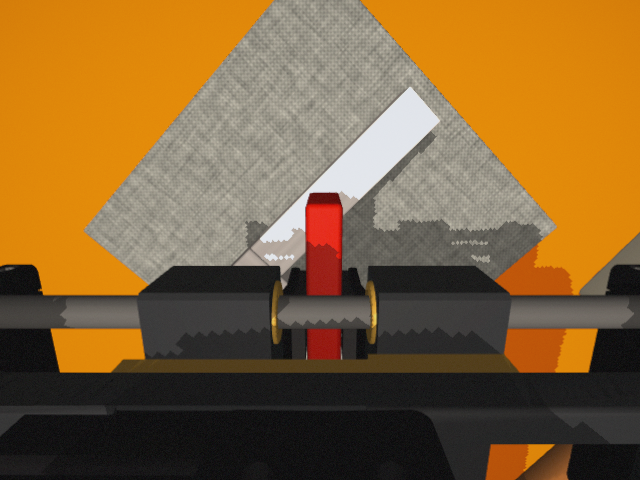

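View pics/s5.png

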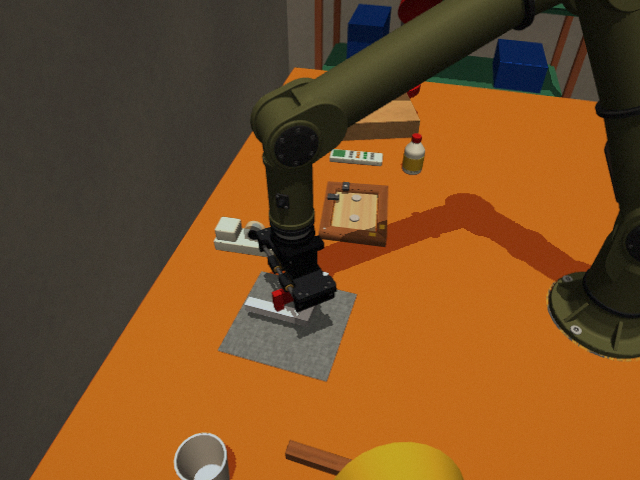

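```bash
python3 - <<'E'
from h import *
d=load('w5');f=d['frame'][:,:,::-1]
cv2.imwrite('pics/c6.png',cv2.resize(f[75:205,300:450],None,fx=5,fy=5,interpolation=cv2.INTER_CUBIC))
E
```

```text
(no output)
```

View pics/c6.png

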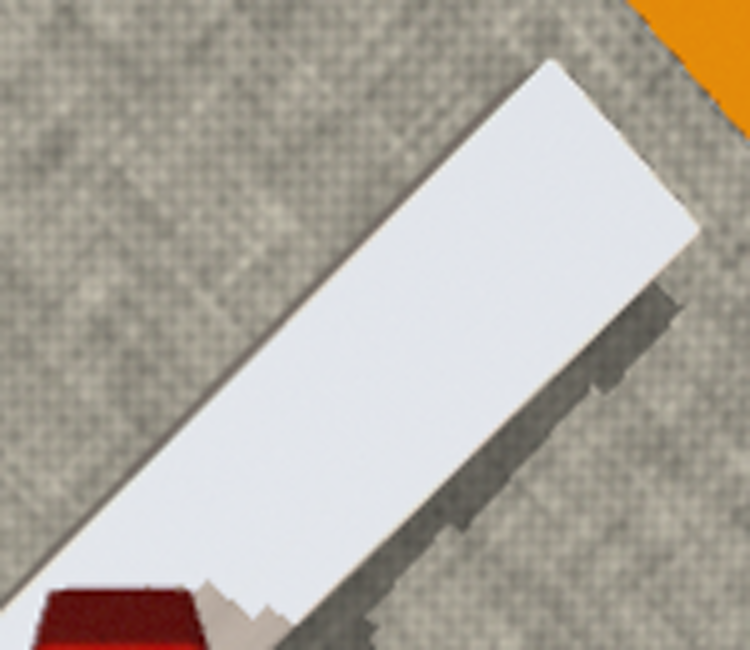

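```bash
python3 - <<'E'
from h import *
d=load('w5');g=lambda x,y:(300+(x+.5)/5-.5,75+(y+.5)/5-.5)
p=np.array([.6195,.1579,.0727]);R=None
s=status.get_state();R=Ro.from_rotvec(s['tool_rot']).as_matrix();p=s['position']
z=p[2]-.0394+.02
P=[at_z(d,*g(*q),z) for q in [(550,58),(701,230),(295,622),(0,605)]]
print(np.linalg.norm(P[0]-P[1]))
t=[(R.T@(x-p)*1000).round(1) for x in P];print(t)
yi=np.degrees(np.arctan2(*(P[1]-P[2])[1::-1]))-90;yo=np.degrees(np.arctan2(*(P[0]-P[3])[1::-1]))-90
print('yaw sq',yi,yo)
for yaw in ((yi+yo)/2,-94.7):
  y=np.radians(yaw);Q=np.array([[np.cos(y),-np.sin(y)],[np.sin(y),np.cos(y)]])
  for x,l in zip(P[:2],[(-38,94),(-16,94)]):
    o=x[:2]-Q@np.array(l)/1000; print('origin-TCP in tool mm',(R.T@np.r_[o-p[:2],0]*1000).round(1))
E
```

```text
0.021423028757214864
[array([95.6, 39. , 18.3]), array([80.5, 54.1, 18.4]), array([43.3, 16.7, 18.9]), array([ 45. , -12.7,  19. ])]
yaw sq -94.89440029280088 -95.31894073692894
origin-TCP in tool mm [ 2.4 -1.3 -0. ]
origin-TCP in tool mm [ 2.9 -1.6 -0. ]
origin-TCP in tool mm [ 2.1 -0.7 -0. ]
origin-TCP in tool mm [ 2.5 -1.1 -0. ]
```

```bash
python3 -c "
from h import *
delta((.4723,-.0931,.10),51.5)"
```

```text
pos [0.6182 0.1572 0.0703] yaw 40.28 z [-0.0098 -0.003  -0.9999] F [-0.3 -0.1 -4. ] M [-0.04 -0.05 -0.01] g 13.4 t 5.3667
turn [ -0.29   0.52 -11.23] shift [-273.4   96.5  -27.5]
```

Emit:
step_arm([
  [[-0.3,0.5,0],[0,0,-15],5],
  [[0,0,0],[-12,4,-12],5],
  [[0,0,0],[-25,9,0],5],
  [[0,0,0],[-25,9,0],5],
  [[0,0,0],[-25,9,0],5],
  [[0,0,0],[-25,9,0],5],
  [[0,0,0],[-25,9,0],5],
  [[0,0,0],[-25,9,0],5],
  [[0,0,0],[-25,9,0],5],
  [[0,0,0],[-25,9,0],5],
])

```text
time: 6.2
position: [0.5027, -0.0355, 0.1037]
tool_rot: [2.941, 1.105, 0.013]
ft_force: [1.4, 0.5, -3.3]
grip_width: 0.155
```

```bash
python3 -c "
from h import *
delta((.4723,-.0931,.10),51.5)"
```

```text
pos [ 0.5027 -0.0355  0.1037] yaw 41.17 z [ 0.008   0.0029 -1.    ] F [ 1.4  0.5 -3.3] M [-0.06 -0.01  0.03] g 13.5 t 6.2
turn [  0.22  -0.44 -10.33] shift [-60.8  23.4   3.3]
```

Emit:
step_arm([
  [[0.2,-0.4,0],[-30,12,0],5],
  [[0,0,0],[-30,11,0],5],
  [[0,0,-5],[0,0,0],5],
  [[0,0,-5],[0,0,0],5],
  [[0,0,0],[0,0,0],5],
])

```text
time: 6.62
position: [0.4664, -0.1024, 0.1065]
tool_rot: [2.827, 1.35, -0.007]
ft_force: [-0.3, 0.1, -4.6]
grip_width: 0.16
```

```bash
python3 -c "
from h import *
delta((.4723,-.0931,.10),51.5)
d=grab('wrist','w6')"
```

```text
pos [ 0.4664 -0.1024  0.1065] yaw 51.06 z [-1.0e-04 -9.6e-03 -1.0e+00] F [-0.3  0.1 -4.6] M [ 0.02 -0.08 -0.  ] g 13.9 t 6.6167
turn [ 0.34  0.44 -0.43] shift [11.  -1.3  6.4]
```

View pics/w6.png

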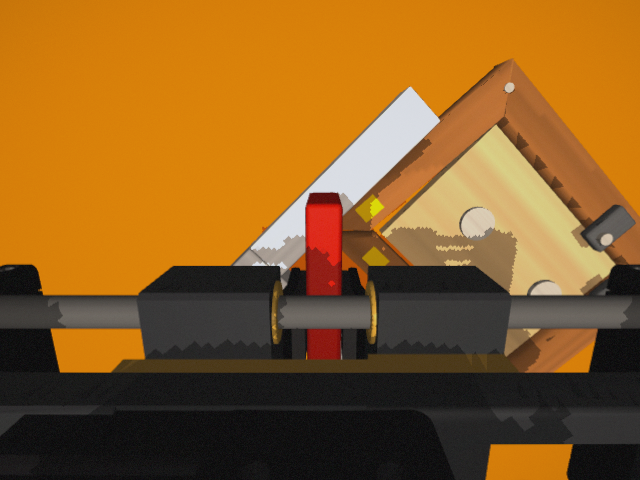

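```bash
python3 - <<'E'
from h import *
d=load('w6');f=d['frame'][:,:,::-1]
cv2.imwrite('pics/c7.png',cv2.resize(f[50:250,330:640],None,fx=2.58,fy=2.58,interpolation=cv2.INTER_CUBIC))
cv2.imwrite('pics/c8.png',cv2.resize(f[50:130,460:570],None,fx=7,fy=7,interpolation=cv2.INTER_CUBIC))
E
```

```text
(no output)
```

View pics/c7.png

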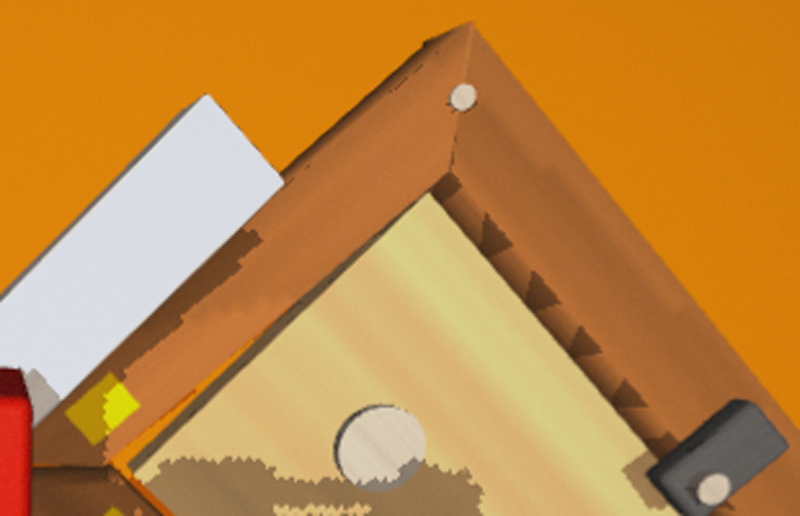

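View pics/c8.png

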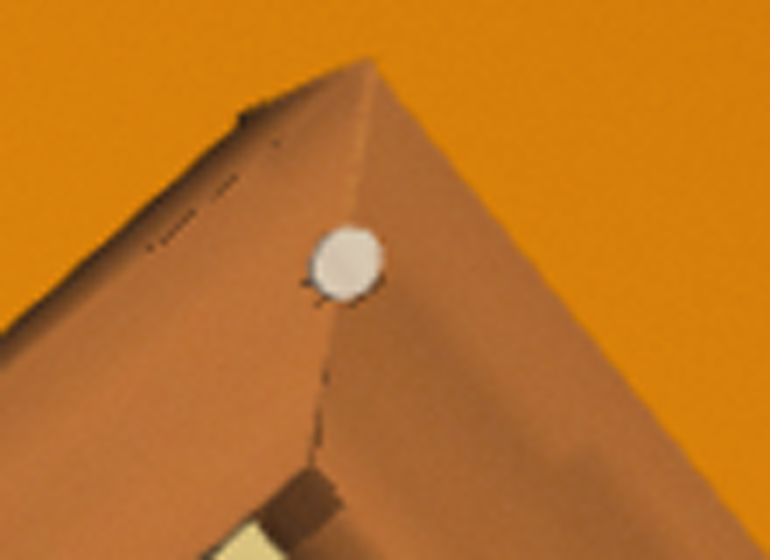

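```bash
python3 - <<'E'
from h import *
d=load('w6');g=lambda x,y:(460+(x+.5)/7-.5,50+(y+.5)/7-.5)
k=lambda x,y:(330+(x+.5)/2.58-.5,50+(y+.5)/2.58-.5)
z=.024
F=at_z(d,*g(373,60),z);E=at_z(d,*g(768,552),z);E2=at_z(d,*k(798,431),z)
yaw=np.degrees(np.arctan2(*(E2-F)[1::-1]));print(F,'yaw',yaw,np.degrees(np.arctan2(*(E-F)[1::-1])))
for yw in (-83.5,yaw):
  y=np.radians(yw);Q=np.array([[np.cos(y),-np.sin(y)],[np.sin(y),np.cos(y)]])
  print('corner',F[:2]-Q@[0,.16])
  for zz in (.025,.036):
    p=at_z(d,*g(347,263),zz)[:2];print(zz,'pivot->corner',p-Q@[.012,.148])
A=np.array([.4735,-.1005]);print(np.linalg.norm(F[:2]-A),np.degrees(np.arctan2(*(F[:2]-A)[::-1]))-90)
s=status.get_state();R=Ro.from_rotvec(s['tool_rot']).as_matrix();p=s['position'];zt=p[2]-.0394+.02
P=[at_z(d,*k(*q),zt) for q in [(207,94),(284,182),(42,424),(0,300)]]
print(np.linalg.norm(P[0]-P[1]),np.degrees(np.arctan2(*(P[1]-P[2])[1::-1]))-90,np.degrees(np.arctan2(*(P[0]-P[3])[1::-1]))-90,[(R.T@(x-p)*1000).round(1) for x in P[:2]])
E
```

```text
[ 0.63115136 -0.08212476  0.024     ] yaw -83.51636720324605 -83.33238880914408
corner [ 0.47217986 -0.10023728]
0.025 pivot->corner [ 0.47178048 -0.09956479]
0.036 pivot->corner [ 0.46651733 -0.09737059]
corner [ 0.4721747  -0.10019187]
0.025 pivot->corner [ 0.47177911 -0.0995224 ]
0.036 pivot->corner [ 0.46651595 -0.09732819]
0.15871862233714437 -83.35182220970492
0.02095904334035277 -83.08578663340283 -84.52131628128994 [array([93.4, 38. , 19. ]), array([78.7, 52.9, 19.2])]
```

```bash
python3 -c "
from h import *
delta((.4797,-.095,.042),51.5)"
```

```text
pos [ 0.4668 -0.1018  0.1067] yaw 50.91 z [ 5.0e-04 -9.3e-03 -1.0e+00] F [ 0.  -0.2 -4.5] M [-0.01 -0.02  0.11] g 13.6 t 6.6667
turn [ 0.36  0.4  -0.59] shift [13.9  5.3 64.6]
```

Emit:
step_arm([
  [[0.4,0.4,-0.6],[14,5,10],5],
  [[0,0,0],[0,0,10],5],
  [[0,0,0],[0,0,10],5],
  [[0,0,0],[0,0,5],5],
])

```text
time: 7.0
position: [0.4818, -0.0927, 0.0728]
tool_rot: [2.829, 1.356, 0.005]
ft_force: [-0.0, 0.6, -3.2]
grip_width: 0.16
```

```bash
python3 -c "
from h import *
delta((.4797,-.095,.042),51.5)"
```

```text
pos [ 0.4818 -0.0927  0.0728] yaw 51.22 z [ 0.0044 -0.0023 -1.    ] F [-0.   0.6 -3.2] M [0.   0.06 0.02] g 13.9 t 7.0
turn [ 0.28 -0.05 -0.28] shift [-3.1 -0.3 30.8]
```

Emit:
step_arm([
  [[0.3,0,-0.3],[-3,-0.3,8],5],
  [[0,0,0],[0,0,8],5],
  [[0,0,0],[0,0,6],5],
  [[0,0,0],[0,0,3],5],
])

```text
time: 7.33
position: [0.4776, -0.0941, 0.044]
tool_rot: [-2.826, -1.365, 0.004]
ft_force: [0.2, 0.1, -4.1]
grip_width: 0.157
```

```bash
python3 -c "
from h import *
delta((.4797,-.095,.042),51.5)
grab('wrist','w7')"
```

```text
pos [ 0.4776 -0.0941  0.044 ] yaw 51.55 z [-0.0035  0.002  -1.    ] F [ 0.2  0.1 -4.1] M [-0.03 -0.02  0.03] g 13.7 t 7.3333
turn [-0.23  0.04  0.05] shift [0.7 2.2 2. ]
```

View pics/w7.png

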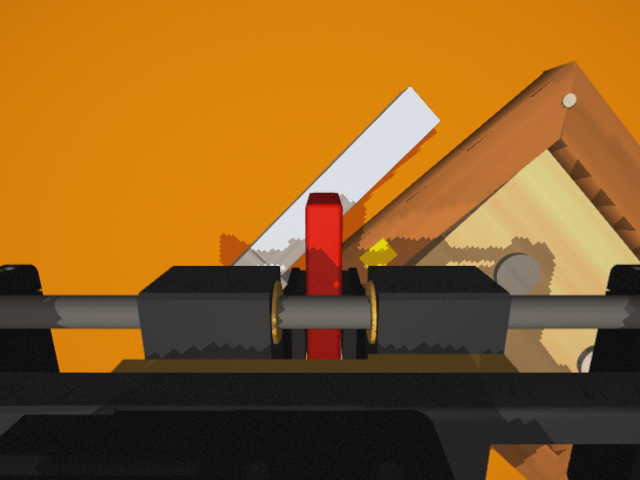

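```bash
cat >> h.py <<'E'
H=np.array([.4901,-.1159]);XF=np.array([.1132,-.9936]);YF=np.array([.9936,.1132])
def tgt(a,b,z=.041,yaw=51.5):
    s=status.get_state();e=s['position'][:2]-H;print('offset now mm',(e@XF*1000).round(1),(e@YF*1000).round(1),'F frame',(s['ft_force'][:2]@XF).round(1),(s['ft_force'][:2]@YF).round(1))
    p=H+a/1000*XF+b/1000*YF;delta((*p,z),yaw)
E
python3 -c "
from h import *
tgt(-20,-2.5)"
```

```text
offset now mm -23.2 -10.4 F frame -0.8 -0.7
pos [ 0.4771 -0.094   0.0436] yaw 51.54 z [-0.0044  0.0024 -1.    ] F [-0.8  0.7 -4.7] M [-0.01 -0.08 -0.02] g 13.5 t 7.3833
turn [-0.28  0.05  0.04] shift [3.3 7.8 2.6]
```

Emit:
step_arm([
  [[-0.3,0,0],[1.5,4,1.5],5],
  [[0,0,0],[1.5,4,1],5],
])

```text
time: 7.55
position: [0.485, -0.0968, 0.0407]
tool_rot: [2.829, 1.365, -0.002]
ft_force: [0.2, 0.6, -3.6]
grip_width: 0.16
```

```bash
python3 -c "
from h import *
tgt(-8,-2.5)"
```

```text
offset now mm -19.6 -2.9 F frame -0.6 0.2
pos [ 0.485  -0.0968  0.0407] yaw 51.53 z [-9.0e-04 -1.3e-03 -1.0e+00] F [ 0.2  0.6 -3.6] M [-0.03 -0.04 -0.  ] g 14.0 t 7.55
turn [0.01 0.09 0.03] shift [-7.9  8.5 -0.3]
```

Gently advance along frame +x in small steps.

Emit:
step_arm([
  [[0,0,0],[-2.8,2.8,0],5],
  [[0,0,0],[-2.8,2.8,0],5],
  [[0,0,0],[-2.5,2.5,0],5],
])

```text
time: 7.8
position: [0.4881, -0.1084, 0.0413]
tool_rot: [2.828, 1.366, 0.0]
ft_force: [-2.6, 1.8, -4.5]
grip_width: 0.156
```

```bash
python3 -c "
from h import *
tgt(-2,-2)"
```

```text
offset now mm -7.6 -1.2 F frame -2.1 -2.4
pos [ 0.4881 -0.1084  0.0413] yaw 51.58 z [ 6.e-04 -8.e-04 -1.e+00] F [-2.6  1.8 -4.5] M [0.84 0.34 0.01] g 13.5 t 7.8
turn [0.06 0.01 0.08] shift [-4.6  3.4  0.3]
```

Emit:
step_arm([
  [[0,0,0],[-2.3,2,0],5],
  [[0,0,0],[-2,2,0],5],
  [[0,0,0],[-2,2,0],5],
])

```text
time: 8.05
position: [0.4882, -0.1152, 0.0411]
tool_rot: [-2.825, -1.366, -0.001]
ft_force: [-0.4, 4.1, -3.0]
grip_width: 0.157
```

```bash
python3 -c "
from h import *
tgt(0,0)
grab('wrist','w8')"
```

```text
offset now mm -1.0 -1.9 F frame -4.1 0.1
pos [ 0.4882 -0.1152  0.0411] yaw 51.61 z [-0.0014  0.0037 -1.    ] F [-0.4  4.1 -3. ] M [1.02 0.25 0.1 ] g 13.7 t 8.05
turn [-0.19 -0.11  0.11] shift [0.6 2.  0.1]
```

View pics/w8.png

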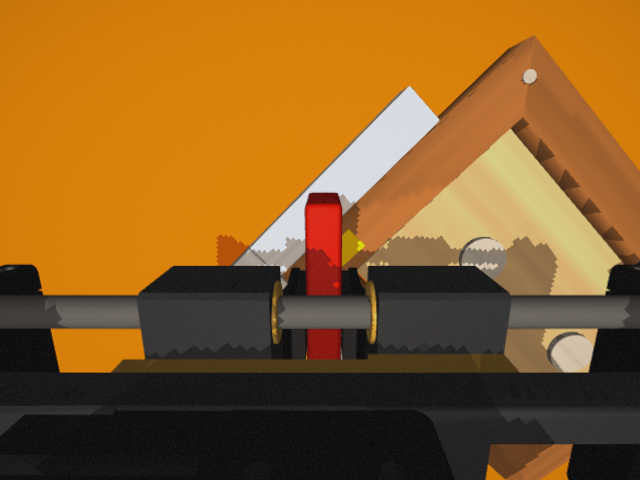

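Emit:
step_arm([
  [[-0.2,-0.1,0.1],[-1,2.5,0],5],
  [[0,0,0],[-1,2.5,0],5],
])

```text
time: 8.27
position: [0.4888, -0.1168, 0.0406]
tool_rot: [-2.823, -1.364, 0.003]
ft_force: [-5.3, 9.4, 0.7]
grip_width: 0.158
```

```bash
python3 -c "
from h import *
tgt(0,0)"
```

```text
offset now mm 0.8 -1.4 F frame -9.9 -4.2
pos [ 0.4888 -0.1168  0.0406] yaw 51.59 z [-0.0046  0.0045 -1.    ] F [-5.3  9.4  0.7] M [2.2  0.99 0.25] g 13.7 t 8.2667
turn [-0.37 -0.04  0.09] shift [ 1.5  0.4 -0.4]
```

Emit:
step_arm([
  [[0,0,0],[0,3,0],5],
  [[0,0,0],[0,4,0],5],
  [[0,0,0],[0,4,0],5],
])

```text
time: 8.52
position: [0.4895, -0.1167, 0.0401]
tool_rot: [-2.807, -1.364, 0.027]
ft_force: [-13.4, 8.4, 13.1]
grip_width: 0.156
```

```bash
python3 -c "
from h import *
tgt(0,0)
d=grab('wrist','w9')
f=d['frame'][:,:,::-1]
cv2.imwrite('pics/c9.png',cv2.resize(f[20:270,320:600],None,fx=2.4,fy=2.4,interpolation=cv2.INTER_CUBIC))"
```

```text
offset now mm 0.7 -0.7 F frame -9.9 -12.3
pos [ 0.4895 -0.1167  0.0401] yaw 51.83 z [-0.0245  0.0115 -0.9996] F [-13.4   8.4  13.1] M [1.72 2.37 0.06] g 13.5 t 8.5167
turn [-1.51  0.36  0.32] shift [ 1.  -0.1 -0.9]
```

View pics/c9.png

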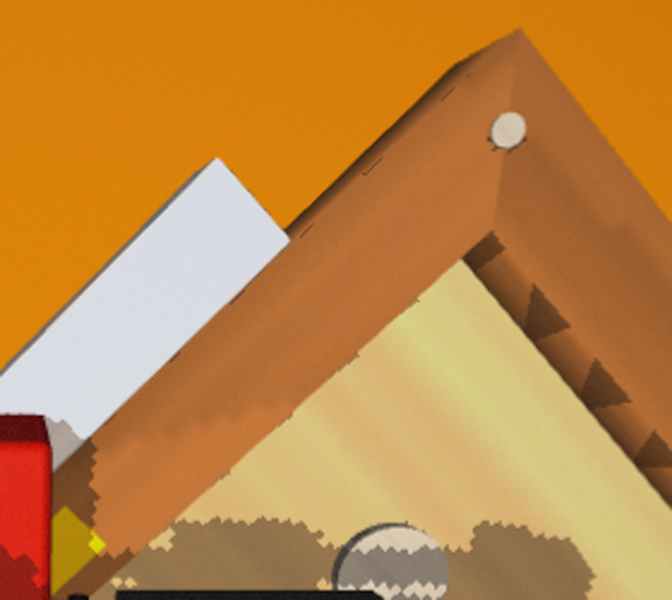

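Emit:
step_arm([
  [[-1.5,0.4,0.2],[0.5,2,-1.5],5],
  [[-1,0.2,0],[0,3,-1],5],
  [[-1,0,0],[0,3,-0.5],5],
])

```text
time: 8.82
position: [0.4893, -0.1162, 0.0409]
tool_rot: [2.812, 1.363, 0.012]
ft_force: [-6.2, 7.5, 1.3]
grip_width: 0.159
```

```bash
python3 -c "
from h import *
tgt(0,0)
d=grab('wrist','w10')
d=grab('side','s10')
d=grab('top','t10')"
```

```text
offset now mm 0.2 -0.9 F frame -8.2 -5.3
pos [ 0.4893 -0.1162  0.0409] yaw 51.73 z [ 0.0141 -0.0119 -0.9998] F [-6.2  7.5  1.3] M [1.88 1.58 0.14] g 13.8 t 8.8167
turn [1.06 0.03 0.23] shift [ 0.8  0.4 -0.1]
```

Emit:
step_arm([
  [[0.2,0,0.1],[0.5,3,0],5],
  [[-0.4,0,0.1],[0.3,4,-0.3],5],
  [[-0.5,0,0],[0.3,4,-0.3],5],
  [[-0.5,0,0],[0.3,4,-0.3],5],
])

```text
time: 9.3
position: [0.4896, -0.1162, 0.0396]
tool_rot: [2.813, 1.364, -0.009]
ft_force: [-10.9, 7.4, 8.9]
grip_width: 0.155
```

```bash
python3 -c "
from h import *
tgt(0,0)
d=grab('wrist','w11')
f=d['frame'][:,:,::-1]
cv2.imwrite('pics/c11.png',cv2.resize(f[60:270,320:500],None,fx=2.8,fy=2.8,interpolation=cv2.INTER_CUBIC))
f=load('s10')['frame'][150:270,290:450,::-1]
cv2.imwrite('pics/c12.png',cv2.resize(f,None,fx=4.5,fy=4.5,interpolation=cv2.INTER_CUBIC))
f=load('t10')['frame'][200:300,320:450,::-1]
cv2.imwrite('pics/c13.png',cv2.resize(f,None,fx=6,fy=6,interpolation=cv2.INTER_CUBIC))
"
```

```text
offset now mm 0.2 -0.5 F frame -8.6 -10.0
pos [ 0.4896 -0.1162  0.0396] yaw 51.74 z [ 0.0019 -0.0166 -0.9999] F [-10.9   7.4   8.9] M [2.   2.4  0.03] g 13.5 t 9.3
turn [0.67 0.68 0.25] shift [ 0.5  0.2 -1.4]
```

View pics/c11.png

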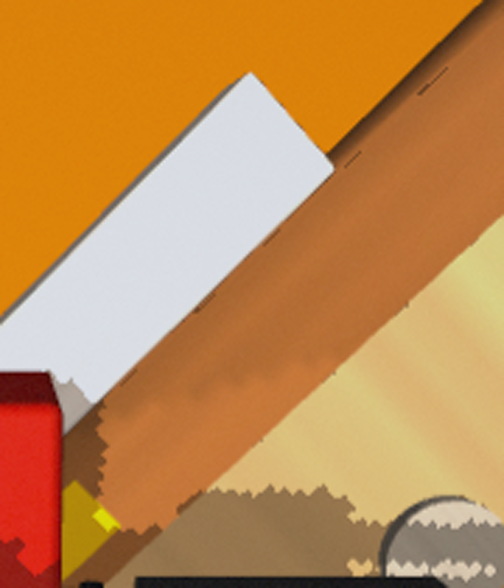

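View pics/c12.png

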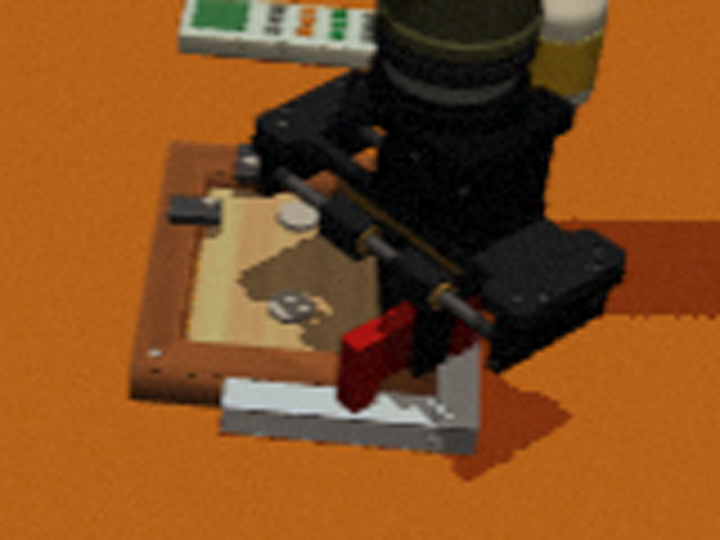

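View pics/c13.png

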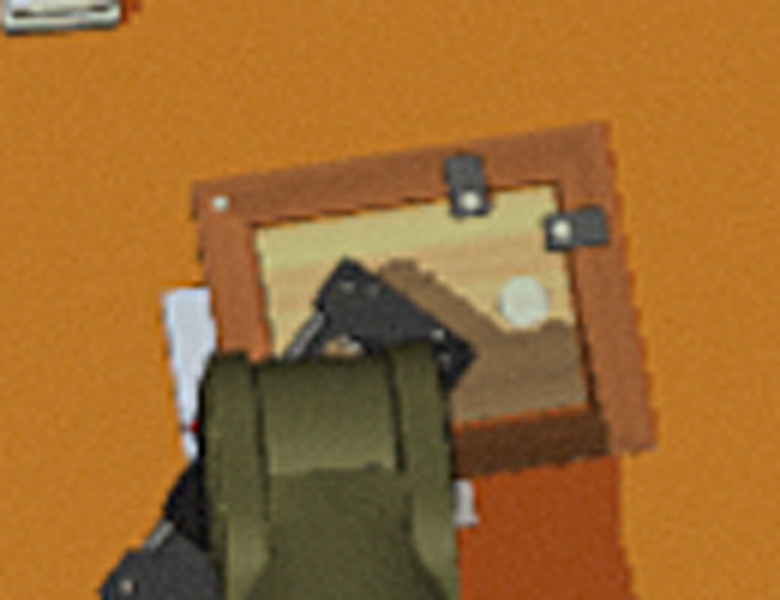

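Emit:
step_arm([
  [[0.3,0.4,0],[0.3,4,-1.5],5],
  [[-0.4,0.2,0],[0.2,4.5,-0.6],5],
  [[-0.5,0,0],[0.2,4.5,-0.6],5],
  [[-0.5,0,0],[0.2,4.5,-0.6],5],
  [[-0.5,0,0],[0.2,4.5,-0.6],5],
  [[-0.5,0,0],[0.2,4.5,-0.6],5],
])

```text
time: 9.85
position: [0.4896, -0.1165, 0.0396]
tool_rot: [2.818, 1.374, -0.028]
ft_force: [-10.8, 8.2, 5.7]
grip_width: 0.159
```

```bash
python3 -c "
from h import *
tgt(0,0)"
```

```text
offset now mm 0.5 -0.6 F frame -9.4 -9.8
pos [ 0.4896 -0.1165  0.0396] yaw 51.99 z [-0.0129 -0.0136 -0.9998] F [-10.8   8.2   5.7] M [ 2.24  2.22 -0.04] g 13.8 t 9.85
turn [-0.1   1.07  0.49] shift [ 0.7  0.  -1.4]
```

Emit:
step_arm([
  [[-0.4,1,0.4],[0.3,4.5,-1.5],5],
  [[-0.5,0.5,0.2],[0.2,5,-1],5],
  [[-0.5,0.2,0.2],[0.2,5,-1],5],
  [[-0.5,0.2,0.2],[0.2,5,-1],5],
])

```text
time: 10.18
position: [0.4896, -0.1165, 0.0396]
tool_rot: [-2.827, -1.359, -0.001]
ft_force: [-9.7, 9.4, 3.9]
grip_width: 0.158
```

```bash
python3 -c "
from h import *
tgt(0,0)"
```

```text
offset now mm 0.5 -0.5 F frame -10.4 -8.5
pos [ 0.4896 -0.1165  0.0396] yaw 51.37 z [-0.0019  0.0047 -1.    ] F [-9.7  9.4  3.9] M [1.68 2.29 0.36] g 13.8 t 10.1833
turn [-0.25 -0.15 -0.13] shift [ 0.7  0.  -1.4]
```

Emit:
step_arm([
  [[-0.6,0,-0.1],[0.2,6,-1],5],
  [[-0.6,0.1,0],[0.2,6,-1],5],
  [[-0.6,0.1,0],[0.2,6,-1],5],
  [[-0.6,0.1,0],[0.2,6,-1],5],
  [[-0.6,0.1,0],[0.2,6,-1],5],
  [[-0.6,0.1,0],[0.2,6,-1],5],
])

```text
time: 10.68
position: [0.4898, -0.1166, 0.0396]
tool_rot: [-2.822, -1.376, 0.023]
ft_force: [-13.3, 9.7, 7.2]
grip_width: 0.158
```

```bash
python3 -c "
from h import *
tgt(0,0)
d=grab('wrist','w14')
f=d['frame'][:,:,::-1]
cv2.imwrite('pics/c14.png',cv2.resize(f[60:270,320:500],None,fx=2.8,fy=2.8,interpolation=cv2.INTER_CUBIC))
f=grab('side','s14')['frame'][150:270,290:450,::-1]
cv2.imwrite('pics/c15.png',cv2.resize(f,None,fx=5,fy=5,interpolation=cv2.INTER_CUBIC))
"
```

```text
offset now mm 0.6 -0.4 F frame -11.1 -12.1
pos [ 0.4898 -0.1166  0.0396] yaw 52.0 z [-0.014  -0.0045 -0.9999] F [-13.3   9.7   7.2] M [ 2.35  2.69 -0.11] g 13.7 t 10.6833
turn [-0.47  0.7   0.49] shift [ 0.7 -0.2 -1.4]
```

View pics/c14.png

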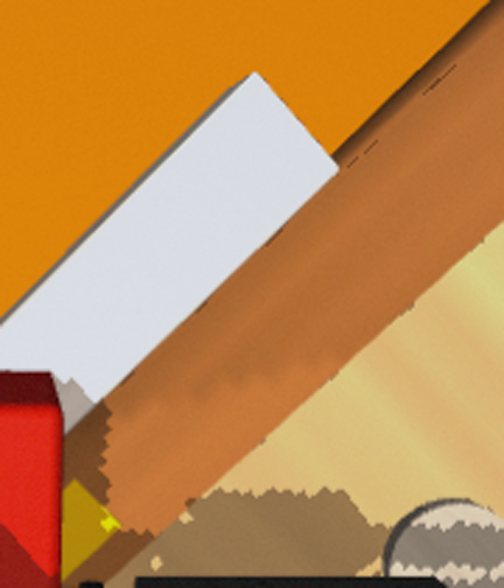

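View pics/c15.png

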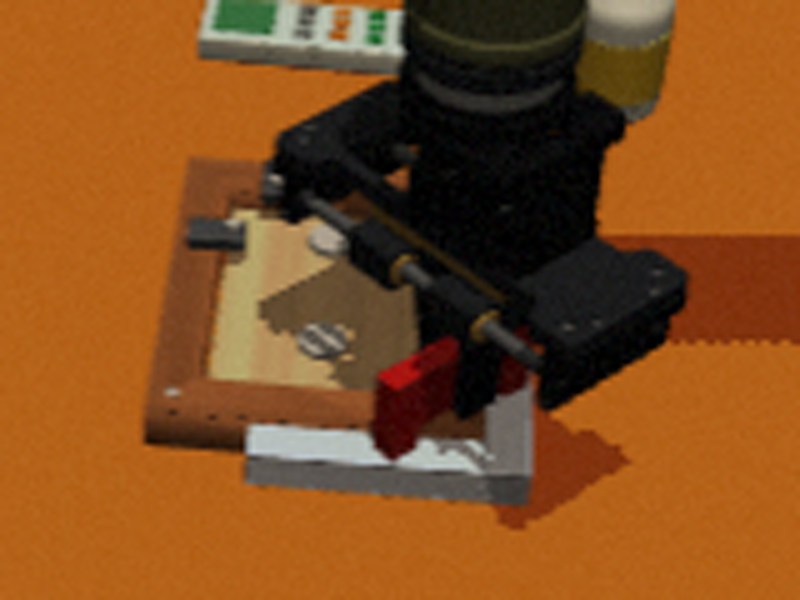

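```bash
python3 - <<'E'
from h import *
d=load('w14');f=d['frame'][:,:,::-1]
cv2.imwrite('pics/c16.png',cv2.resize(f[0:270,320:640],None,fx=2.5,fy=2.2,interpolation=cv2.INTER_CUBIC))
g=lambda x,y:(320+(x+.5)/2.8-.5,60+(y+.5)/2.8-.5)
def ang(a,b,z):
  A=at_z(d,*g(*a),z);B=at_z(d,*g(*b),z);return A.round(4),np.degrees(np.arctan2(*(B-A)[1::-1])).round(2)-90
print('sq inner',ang((100,400),(338,168),.020));print('sq outer',ang((0,322),(255,72),.020))
print('rail inner',ang((262,440),(480,240),.024));print('rail outer bottom',ang((333,155),(488,2),0.0))
E
```

```text
sq inner (array([ 0.526 , -0.0936,  0.02  ]), np.float64(-82.82))
sq outer (array([ 0.5206, -0.0721,  0.02  ]), np.float64(-84.01))
rail inner (array([ 0.5442, -0.1158,  0.024 ]), np.float64(-83.07))
rail outer bottom (array([ 0.5864, -0.0871,  0.    ]), np.float64(-82.57))
```

View pics/c16.png

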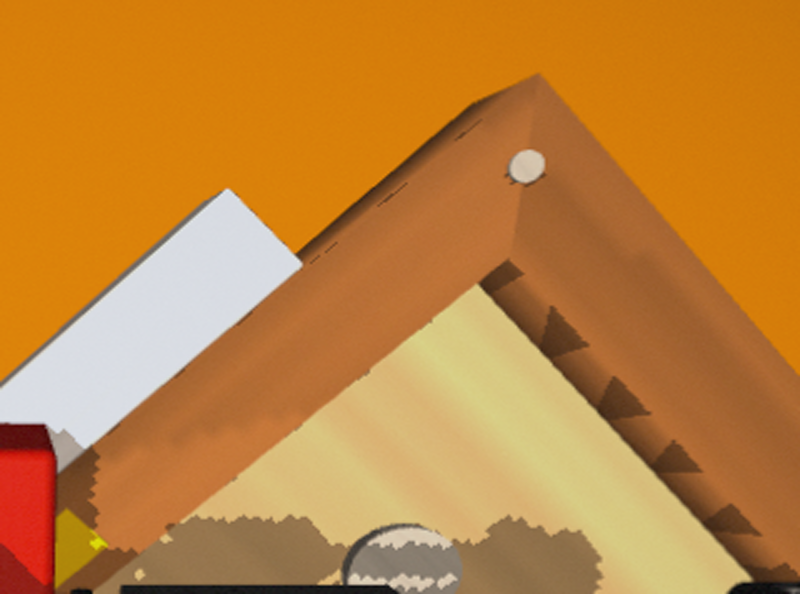

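Emit:
step_arm([
  [[-0.7,0.6,0.1],[0.2,7,-1.5],5],
  [[-0.7,0.4,0.05],[0.2,7,-1.5],5],
  [[-0.6,0.3,0.05],[0.2,7,-1.5],5],
  [[-0.6,0.3,0.05],[0.2,7,-1.5],5],
  [[-0.6,0.3,0.05],[0.2,7,-1.5],5],
  [[-0.6,0.3,0.05],[0.2,7,-1.5],5],
])

```text
time: 11.28
position: [0.4899, -0.1166, 0.0399]
tool_rot: [-2.805, -1.371, 0.011]
ft_force: [-13.6, 10.7, 5.7]
grip_width: 0.152
```

```bash
python3 -c "
from h import *
tgt(0,0)"
```

```text
offset now mm 0.7 -0.2 F frame -12.1 -12.3
pos [ 0.4899 -0.1166  0.0399] yaw 52.11 z [-0.0147  0.0141 -0.9998] F [-13.6  10.7   5.7] M [ 2.1   2.85 -0.12] g 13.3 t 11.2833
turn [-1.16 -0.12  0.61] shift [ 0.7 -0.4 -1.1]
```

Emit:
step_arm([
  [[-1.4,0.1,0.1],[0.2,6,-1],5],
  [[-1,0.1,0.1],[0.2,6,-1],5],
  [[-0.9,0.1,0.1],[0.2,6,-1],5],
  [[-0.8,0.1,0.1],[0.2,6,-1],5],
  [[-0.8,0.1,0.1],[0.2,6,-1],5],
  [[-0.8,0.1,0.1],[0.2,6,-1],5],
])

```text
time: 11.78
position: [0.4897, -0.1165, 0.0393]
tool_rot: [2.812, 1.367, -0.006]
ft_force: [-12.6, 10.8, 7.1]
grip_width: 0.155
```

```bash
python3 -c "
from h import *
tgt(0,0)"
```

```text
offset now mm 0.5 -0.5 F frame -12.2 -11.3
pos [ 0.4897 -0.1165  0.0393] yaw 51.84 z [ 0.0032 -0.0153 -0.9999] F [-12.6  10.8   7.1] M [2.69 3.   0.01] g 13.5 t 11.7833
turn [0.68 0.57 0.34] shift [ 0.7  0.  -1.7]
```

Emit:
step_arm([
  [[-0.2,0.5,0.05],[0.2,6,-2],5],
  [[-0.7,0.3,0.05],[0.2,6,-1.5],5],
  [[-0.7,0.2,0.05],[0.2,6,-1.5],5],
  [[-0.7,0.2,0.05],[0.2,6,-1.5],5],
  [[-0.7,0.2,0.05],[0.2,6,-1.5],5],
  [[-0.7,0.2,0.05],[0.2,6,-1.5],5],
  [[-0.7,0.2,0.05],[0.2,6,-1.5],5],
  [[-0.7,0.2,0.05],[0.2,6,-1.5],5],
])

```text
time: 12.45
position: [0.4895, -0.1165, 0.0394]
tool_rot: [2.815, 1.372, 0.007]
ft_force: [-10.1, 9.4, 1.5]
grip_width: 0.161
```

```bash
python3 -c "
from h import *
tgt(0,0)"
```

```text
offset now mm 0.5 -0.6 F frame -10.5 -8.9
pos [ 0.4895 -0.1165  0.0394] yaw 51.96 z [ 0.0084 -0.0076 -0.9999] F [-10.1   9.4   1.5] M [ 2.42  2.58 -0.02] g 14.0 t 12.45
turn [0.65 0.04 0.46] shift [ 0.8  0.1 -1.6]
```

Emit:
step_arm([
  [[0,0.1,0.05],[0.2,7,-1.2],5],
  [[-0.5,0.2,0.05],[0.2,7,-1.2],5],
  [[-0.6,0.2,0.05],[0.2,7,-1.2],5],
  [[-0.6,0.2,0.05],[0.2,7,-1.2],5],
  [[-0.6,0.2,0.05],[0.2,7,-1.2],5],
  [[-0.6,0.2,0.05],[0.2,7,-1.2],5],
])

```text
time: 12.95
position: [0.4898, -0.1166, 0.0396]
tool_rot: [-2.811, -1.375, 0.022]
ft_force: [-15.2, 11.6, 8.7]
grip_width: 0.159
```

```bash
python3 -c "
from h import *
tgt(-14,-14)
d=grab('wrist','w17')
f=d['frame'][:,:,::-1]
cv2.imwrite('pics/c17.png',cv2.resize(f[0:270,320:640],None,fx=2.5,fy=2.2,interpolation=cv2.INTER_CUBIC))"
```

```text
offset now mm 0.7 -0.4 F frame -13.3 -13.8
pos [ 0.4898 -0.1166  0.0396] yaw 52.13 z [-0.0179  0.0046 -0.9998] F [-15.2  11.6   8.7] M [ 2.35  2.95 -0.2 ] g 13.8 t 12.95
turn [-0.97  0.43  0.63] shift [  1.  -20.   -1.1]
```

View pics/c17.png

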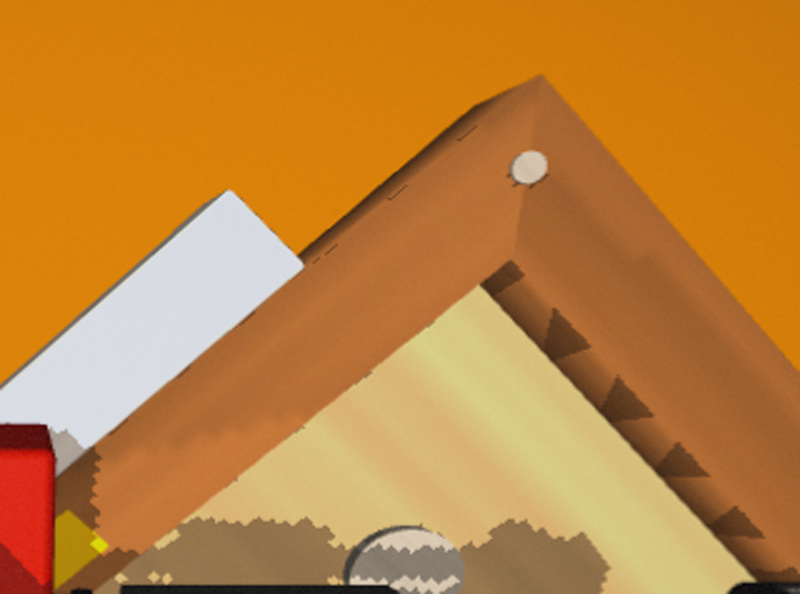

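Emit:
step_arm([
  [[0,0,0],[0,-4,-1],5],
  [[-0.5,0.3,0],[0,-8,-1],5],
  [[0,0,0],[0,-10,-1],5],
])

```text
time: 13.25
position: [0.4733, -0.105, 0.0433]
tool_rot: [-2.82, -1.379, 0.008]
ft_force: [-0.4, 0.4, -3.6]
grip_width: 0.155
```

```bash
python3 -c "
from h import *
tgt(-14,-14)"
```

```text
offset now mm -12.8 -15.5 F frame -0.4 -0.4
pos [ 0.4733 -0.105   0.0433] yaw 52.11 z [-5.9e-03  4.0e-04 -1.0e+00] F [-0.4  0.4 -3.6] M [ 0.01 -0.07  0.  ] g 13.5 t 13.25
turn [-0.28  0.19  0.61] shift [1.9 0.2 2.3]
```

Emit:
step_arm([
  [[0,0,0],[0,-5,-20],5],
  [[0,0,0],[0,0,-25],5],
  [[0,0,0],[0,0,-15],5],
  [[0,0,0],[0,0,0],5],
])

```text
time: 13.58
position: [0.4667, -0.1032, 0.1051]
tool_rot: [2.821, 1.379, -0.014]
ft_force: [0.6, 0.4, -3.3]
grip_width: 0.16
```

```bash
python3 -c "
from h import *
delta((.6275,.168,.1),40.8)
d=grab('wrist','w18')"
```

```text
pos [ 0.4667 -0.1032  0.1051] yaw 52.11 z [-0.0076 -0.0048 -1.    ] F [ 0.6  0.4 -3.3] M [-0.02 -0.14 -0.02] g 13.9 t 13.5833
turn [-0.13  0.5  11.31] shift [312.8 -39.6   2.6]
```

View pics/w18.png

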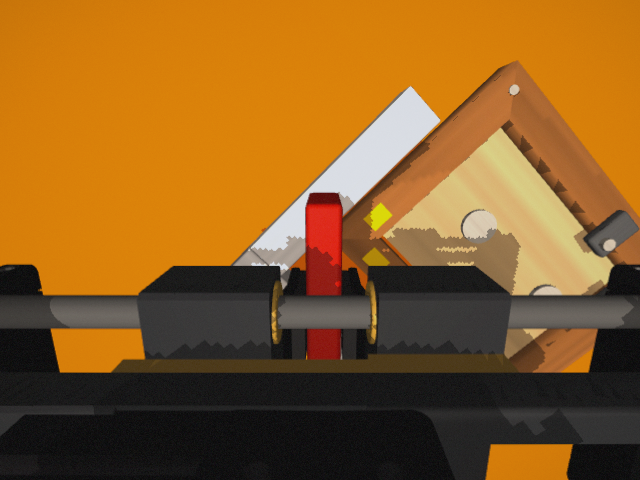

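```bash
python3 -c "
from h import *
f=load('w18')['frame'][:,:,::-1]
cv2.imwrite('pics/c18.png',cv2.resize(f[190:280,340:460],None,fx=6,fy=6,interpolation=cv2.INTER_CUBIC))"
```

```text
(no output)
```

View pics/c18.png

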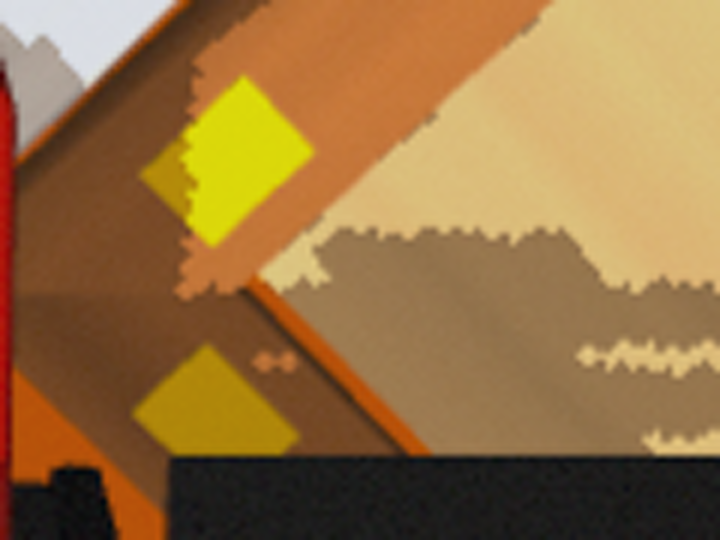

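Emit:
step_arm([
  [[0,0.4,0],[28,-3.6,0],5],
  [[0,0,0],[28,-3.6,0],5],
  [[0,0,0],[28,-3.6,0],5],
  [[0,0,0],[28,-3.6,0],5],
  [[0,0,0],[28,-3.6,0],5],
  [[0,0,0],[28,-3.6,0],5],
  [[0,0,0],[28,-3.6,0],5],
  [[0,0,0],[28,-3.6,0],5],
  [[0,0,0],[28,-3.6,0],5],
  [[0,0,5],[0,0,0],5],
  [[0,0,5],[0,0,0],5],
])

```text
time: 14.55
position: [0.598, 0.1139, 0.0849]
tool_rot: [2.943, 1.097, -0.027]
ft_force: [0.5, -1.1, -4.6]
grip_width: 0.159
```

```bash
python3 -c "
from h import *
delta((.6275,.168,.08),40.8)"
```

```text
pos [0.598  0.1139 0.0849] yaw 40.88 z [-0.0156 -0.0065 -0.9999] F [ 0.5 -1.1 -4.6] M [-0.16  0.01 -0.07] g 13.8 t 14.55
turn [-0.31  0.92  0.08] shift [ 57.8 -21.6   4.1]
```

Emit:
step_arm([
  [[-0.3,0.9,0],[19,-7,0],5],
  [[0,0,0],[19,-7,0],5],
  [[0,0,0],[19,-7,0],5],
  [[0,0,0],[0,0,0],5],
])

```text
time: 14.88
position: [0.6269, 0.1666, 0.0758]
tool_rot: [2.947, 1.087, -0.011]
ft_force: [-0.1, 1.5, -3.3]
grip_width: 0.159
```

```bash
python3 -c "
from h import *
delta((.6275,.168,.0425),40.8)
d=grab('top','t19')
f=d['frame'][:,:,::-1]
cv2.imwrite('pics/c19.png',cv2.resize(f[210:295,340:440],None,fx=6,fy=6,interpolation=cv2.INTER_CUBIC))"
```

```text
pos [0.6269 0.1666 0.0758] yaw 40.5 z [-0.0064 -0.0033 -1.    ] F [-0.1  1.5 -3.3] M [ 0.19 -0.02 -0.  ] g 13.8 t 14.8833
turn [-0.1  0.4 -0.3] shift [ 1.6 -0.6 33.3]
```

View pics/c19.png

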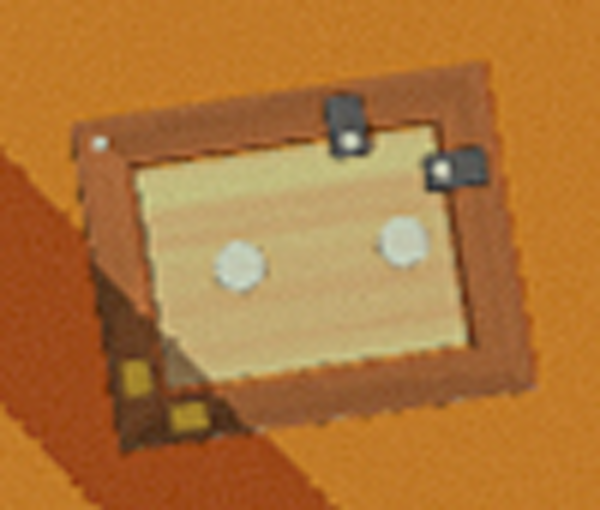

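Corner is closed: left rail now runs straight to (122,450). Lowering the square.

Emit:
step_arm([
  [[-0.1,0.4,-0.2],[1.5,-0.6,10],5],
  [[0,0,0],[0,0,10],5],
  [[0,0,0],[0,0,6],5],
])

```text
time: 15.18
position: [0.6263, 0.1628, 0.0453]
tool_rot: [2.943, 1.088, -0.009]
ft_force: [-0.5, 0.9, -2.5]
grip_width: 0.157
```

```bash
python3 -c "
from h import *
delta((.6275,.168,.0425),40.8)"
```

```text
pos [0.6263 0.1628 0.0453] yaw 40.58 z [-0.0037 -0.0059 -1.    ] F [-0.5  0.9 -2.5] M [-0.02 -0.01  0.01] g 13.6 t 15.1833
turn [ 0.12  0.38 -0.22] shift [ 4.3 -3.2  2.8]
```

Emit:
step_arm([
  [[0.1,0.4,-0.2],[4,-3,1],5],
  [[0,0,0],[0,0,1.5],5],
  [[0,0,0],[0,0,1],5],
])

```text
time: 15.43
position: [0.6265, 0.1645, 0.0424]
tool_rot: [2.944, 1.088, -0.007]
ft_force: [-1.5, 0.5, 1.5]
grip_width: 0.161
```

```bash
python3 -c "
from h import *
delta((.6275,.168,.0425),40.8)"
```

```text
pos [0.6265 0.1645 0.0424] yaw 40.57 z [-0.0031 -0.004  -1.    ] F [-1.5  0.5  1.5] M [0.09 0.49 0.04] g 14.0 t 15.4333
turn [ 0.06  0.29 -0.23] shift [ 3.  -2.1 -0.2]
```

Emit:
step_arm([
  [[0,0,0],[0,0,0.5],5],
  [[0,0,0],[0,0,0],24],
  [[0,0,0],[0,0,0],40],
  [[0,0,0],[0,0,0],60],
  [[0,0,0],[0,0,0],60],
  [[0,0,0],[0,0,0],60],
])

```text
time: 15.93
position: [0.6288, 0.1631, 0.0435]
tool_rot: [2.944, 1.084, 0.001]
ft_force: [0.2, 0.4, 0.1]
grip_width: 0.446
```

```bash
python3 -c "
from h import *
delta((.6275,.168,.0425),40.8)"
```

```text
pos [0.6288 0.1631 0.0435] yaw 40.44 z [ 0.0019 -0.0041 -1.    ] F [0.2 0.4 0.1] M [-0.01 -0.03 -0.03] g 38.8 t 15.9333
turn [ 0.25  0.07 -0.36] shift [ 2.2 -4.6  1. ]
```

Emit:
step_arm([
  [[0.2,0,0],[0,-2.5,-5],60],
  [[0,0,0],[0,0,-15],60],
  [[0,0,0],[0,0,-30],60],
  [[0,0,0],[0,0,-40],60],
  [[0,0,0],[0,0,-40],60],
  [[0,0,0],[-30,0,-25],60],
  [[0,0,0],[-40,0,0],60],
  [[0,0,0],[-40,0,0],60],
  [[0,0,0],[-40,0,0],60],
  [[0,0,0],[0,0,0],60],
])

```text
time: 16.77
position: [0.5094, 0.0694, 0.2131]
tool_rot: [2.942, 1.098, 0.003]
ft_force: [0.4, -1.2, -0.6]
grip_width: 0.69
```

```bash
python3 -c "
from h import *
delta((.6275,.168,.0425),40.8)
grab('wrist','w20');grab('top','t20');grab('side','s20')"
```

```text
pos [0.5094 0.0694 0.2131] yaw 40.92 z [ 2.2e-03 -8.0e-04 -1.0e+00] F [ 0.4 -1.2 -0.6] M [-0.01  0.01  0.02] g 60.0 t 16.7667
turn [ 0.11 -0.06  0.12] shift [153.6   2.5 170.8]
```

View pics/w20.png

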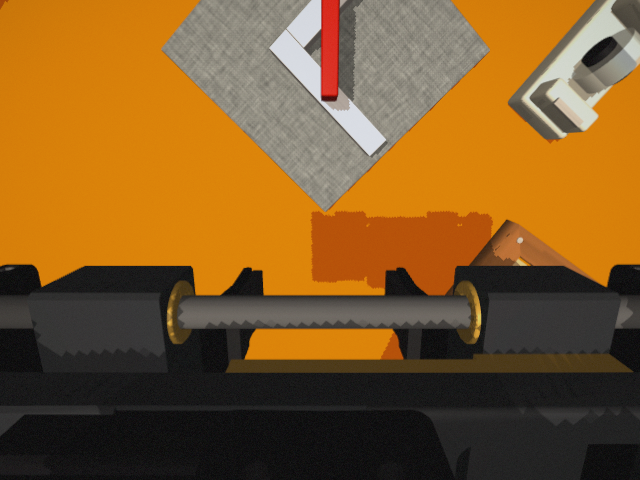

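View pics/t20.png

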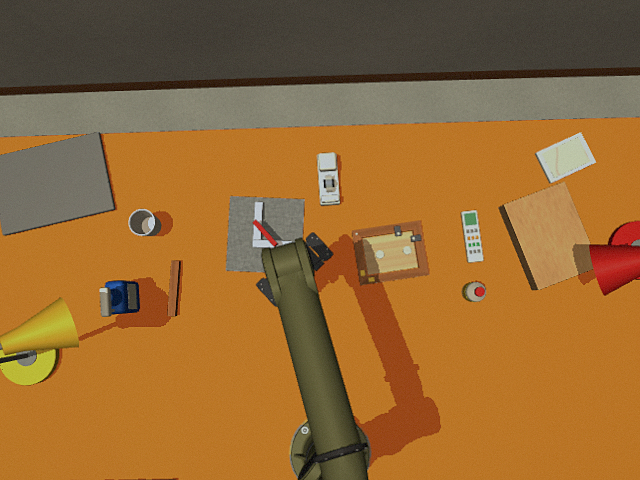

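View pics/s20.png

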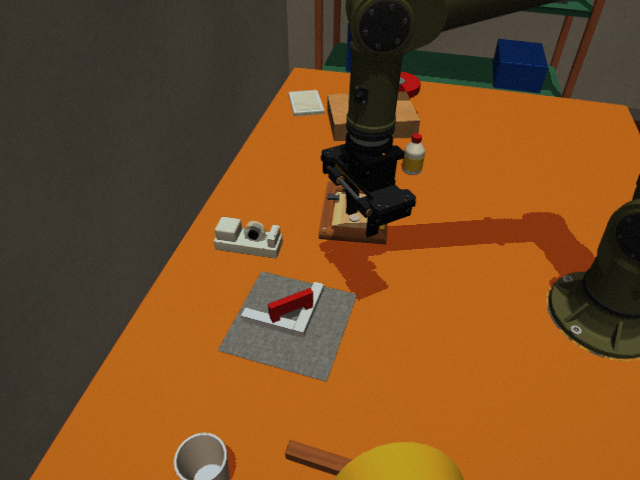

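Emit:
step_arm([
  [[0,0,0],[-29,13.6,-8.5],60],
  [[0,0,0],[-29,13.6,-8.5],60],
  [[0,0,0],[-29,13.6,-8.5],60],
  [[0,0,0],[-29,13.6,-8.5],60],
  [[0,0,0],[-29,13.6,-8.5],60],
  [[0,0,0],[-29,13.6,-8.5],60],
  [[0,0,0],[-25,13.6,-8.5],60],
  [[0,0,6],[0,0,0],60],
  [[0,0,6],[0,0,0],60],
  [[0,0,6],[0,0,0],60],
  [[0,0,6],[0,0,0],60],
  [[0,0,0],[0,0,0],60],
])

```text
time: 17.92
position: [0.4428, -0.1194, 0.278]
tool_rot: [-3.076, -0.508, -0.033]
ft_force: [1.0, -0.6, -0.8]
grip_width: 0.69
```

```bash
python3 -c "
from h import *
delta((.405,-.165,.28),15)
f=grab('wrist','w21')['frame'][:,:,::-1]
cv2.imwrite('pics/c21.png',cv2.resize(f[0:200,260:520],None,fx=3,fy=3,interpolation=cv2.INTER_CUBIC))
f=grab('top','t21')['frame'][:,:,::-1]
cv2.imwrite('pics/c22.png',cv2.resize(f[185:285,215:315],None,fx=6,fy=6,interpolation=cv2.INTER_CUBIC))"
```

```text
pos [ 0.4428 -0.1194  0.278 ] yaw 18.75 z [ 0.0172  0.0272 -0.9995] F [ 1.  -0.6 -0.8] M [-0.05  0.02 -0.  ] g 60.0 t 17.9167
turn [-1.21 -1.4   3.76] shift [-50.4  31.   -3.9]
```

View pics/c21.png

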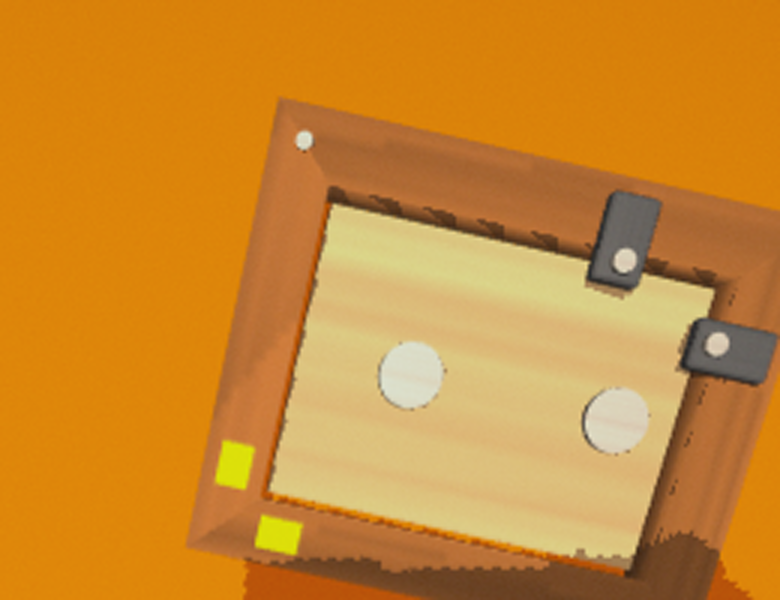

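View pics/c22.png

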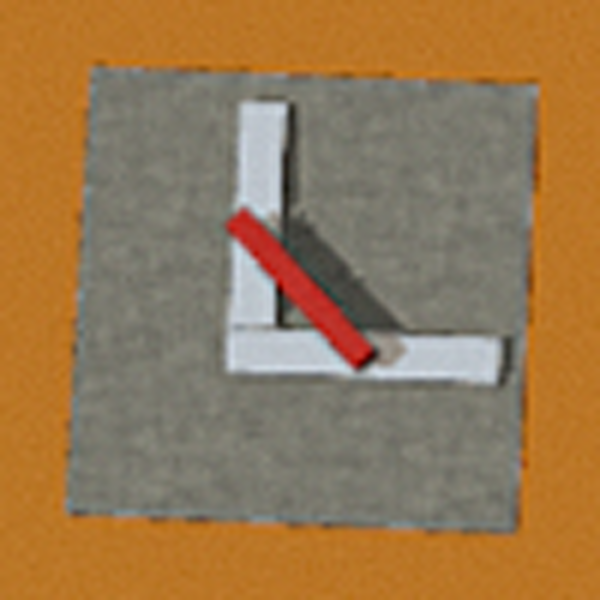

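Emit:
step_arm([
  [[0,0,0],[0,0,-10],60],
  [[0,0,0],[0,0,0],60],
])

```text
time: 18.18
position: [0.4433, -0.1182, 0.2885]
tool_rot: [-3.07, -0.529, -0.033]
ft_force: [0.9, -0.4, 0.1]
grip_width: 0.69
```

```bash
python3 -c "
from h import *
print(order.close_job())"
```

```text
the job is handed in; nothing more can be done
None
```

I closed the marked corner with the square, held it pressed there for about 4 s, then laid the square flat back on the grey mat and handed the job in at 18.2 s.

- **Pressing:** the square pushed on both rails at about 9–14 N each (sampled readings), with almost no twisting load. Its measured position was within about 1 mm of the corner I had located. Measured forces stayed far below the limits.
- **Frame:** the last wrist and top pictures show the mitre closed, with the loose rail parallel to the frame.
- **Square:** it lies flat on the mat, about 5 mm from the centre, with its legs along the mat edges.
- **Other objects:** the remote, tape, glue and offcut look unmoved in the overview pictures. The gripper ended well clear of everything.

**Weaker checks:**
- The leg on the fixed rail was mostly hidden by the gripper. That it sat flush there is judged from the force, position and top view, not seen directly.
- The tool tilted by up to about 1.5° during pressing and was corrected several times.

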